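# Set out the opening position on the game board

## Task

Set out the opening position on the three-by-three game board, where the square tower and the round well already stand at the two ends of the middle row: the tall pawn upright on the square between tower and well, the small pawn upright on the square directly in front of the tower (the robot's side), and the marble jar upright on the square directly behind the well (the side away from the robot), each in the middle of its square. Then lay the purple die on the middle of the jar's cap. Do not knock over a pawn or the jar, and leave the aluminium case, the acrylic organiser and the mug where they are.

Things in the scene. Friction and masses are not known exactly. Their poses are not given: they have to be found in the camera images.
- board: Wooden game board lying fixed on the shelf, 200 x 200 mm, 10 mm thick: 3 x 3 chequered squares of 60 mm inside a 10 mm rim. Origin: centre of its underside, below the centre square (playing surface 10 mm above it). Its x axis points away from the robot (within 0.3 rad), its y axis to the robot's left; square centres lie at -60, 0 and +60 mm along each. It is level.
- tower: Square grey stone-look tower with four corner battlements, 44 x 44 x 60 mm high, fixed on the board in the middle row, at its left or right end (board y = +60 or -60 mm, x = 0). Origin: centre of its underside, on the playing surface. Its axes are parallel to the board's.
- well: Round grey stone-look well, an open ring of 48 mm outside and 32 mm inside diameter, 24 mm high, fixed on the board at the other end of the middle row. Origin: centre of its underside, on the playing surface. Its axes are parallel to the board's.
- tall_pawn: The larger of two plain wooden pawns, loose, standing: 85 mm high, foot 42 mm across and 7 mm thick, slim shaft about 22 mm across, ball head 30 mm across centred 70 mm up. Origin: centre of its underside; z up along its axis.
- small_pawn: The smaller of the two wooden pawns, loose, standing: 48 mm high, foot 30 mm across and 7 mm thick, slim shaft about 15 mm across, ball head 20 mm across centred 38 mm up. Origin: centre of its underside; z up along its axis.
- jar: Small closed green glass jar of marbles, loose, standing: 44 mm across up to 38 mm, with a flat aluminium twist cap 40 mm across from 45 to 60 mm up (total height 60 mm). Origin: centre of its underside; z up along its axis. About 0.14 kg.
- die: Purple resin six-sided die with white pips, loose, a 28 mm cube lying flat on the shelf. Origin: its centre, 14 mm from each face; axes square to its faces.
- case: Bystander: aluminium carry case lying flat beyond the board, 100 (x) x 220 (y) x 60 mm high, 1.2 kg, loose. Origin: centre of its underside.
- organiser: Bystander: clear acrylic stacking organiser with three drawers, 120 (x) x 150 (y) x 150 mm high, loose, on the robot's left. Origin: centre of its underside.
- mug: Bystander: white ceramic mug, 82 mm across, 92 mm high, handle on its +y side, loose, on the robot's right. Origin: centre of its underside.

How it is judged:
By the outcome, as a careful person would: the job done as asked, in the order asked, and still so for the second after the job is handed in, with the robot touching nothing.
It also fails if it takes over 106 s, if anything falls off the work surface, if the arm or the gripper's body presses on something with over 40 N, if the wrist force passes 120 N, or if a joint passes its speed limit or range.

## Robot

A 7-joint arm with a two-finger parallel gripper is mounted at the origin on the work surface. World frame = base frame: x ahead of the robot, y to its left, z up, the work surface at z = 0. Lengths are in m, angles in degrees, forces in N, time in s.
With the tool pointing down it reaches from about 0.425 to 0.825 m from the base axis. Payload 3.6 kg.
Tool frame: the origin (TCP) lies at the very end of the fingers, on their centre line; the grasp point (between the pads) lies 19 mm behind it; z points along the fingers, y is the line along which they close (so a half turn about z gives the same grasp; the last joint's range is limited). The gripper opens to 85 mm and grips with 20 to 120 N. Pads are 22 mm wide; open, the fingers measure 114 mm over their backs; the gripper's body (76 mm by 85 mm) begins 54 mm behind the grasp point. The pads swing forward as they close: fully open they stand 13 mm farther back than shut.
Start: joints at [-64.601, 35.231, -0.722, 81.555, 0.464, 63.22, -2.315], TCP at [0.294, 0.58, 0.231] pointing down, gripper open.
Joint ranges: [-178.69, 178.69], [-17.37, 117.87], [-77.05, 75.6], [15.02, 138.74], [-78.02, 258.01], [0.78, 113.62], [-162.83, 162.83]. Speed limits (degrees/s): [159.86, 159.86, 180, 180, 180, 180, 180].

## Interface

Orientations are given as a 3x3 rotation matrix whose columns are the frame's x, y, z axes.
In Python, from bench import readout, snapshot, calibration, r gives the robot as it stands.
- The arm moves only by the tool send_rows, never from a script. Its argument "series" is a list of rows, each an object of numbers: "fingers": the finger opening in cm, from 0 to 8.54; "x", "y", "z": the shift along the tool's x, y, z in cm; "wx", "wy", "wz": the turn, a rotation vector about the tool's x, y, z in degrees. A call has 1 to 12 rows; each row is the pose to reach, as a shift and turn from the pose commanded when the call began, along the tool's axes at that moment; what a row does not reach only later rows make up. A row lasts 1/12 s, in which the tool goes at most 41.7 mm and 7.16 degrees, less where a joint would pass 70% of its speed; a pose out of reach is approached as far as the arm can. A call with a gripper value outside its range is refused whole. The fingers move at their own pace and stop on an object; "newtons" is the grip in N (left out, the last holds). Time passes only in rows, so rows that repeat a pose let the fingers close. It gives the time, the measured TCP pose, the force, the opening and the grip force at its end, in the units of the state.
- readout.sense(): the state, without advancing time (a new reading comes with each control period).
- snapshot(name): name is "side" or "top"; returns the picture (400x640x3 uint8, red, green, blue); there is no depth.
- calibration(name): a dict with "fx", "fy", "cx", "cy" (pixels), "D" ([k1, k2, p1, p2, k3] as OpenCV has them; the pictures are not rectified), "world_to_cam" (4x4, takes a point from world to camera coordinates). Camera axes: x right, y up, looking along -z (the intrinsics and any distortion apply to the point x, -y, -z); pixel columns grow to the right and rows downward; lengths in m; the calibration is good to about 2 mm. A picture is of the moment at which its call begins. calibration takes no time and is no camera call.
- r.sign_off(): hands the job in; it is judged then, once.
The state is a dict: "time": time; "joint_pos": joint angles; "joint_vel": joint speeds; "joint_efforts": joint torques, N m; "ee_pos": TCP position; "tool_rot": TCP orientation; "ft_force": force on the tool from outside, world axes, zero at the start; "torque": the same for the moment, N m; "gripper_width": finger opening in m; "grasp_force": force on a finger pad.
Only numpy, scipy, OpenCV 4.12 (cv2) and the standard library are available. Lean on these libraries where they do the work, as an engineer would, in place of code of your own. Each camera call takes 0.05 s, during which the arm holds its last target. There are 200 camera calls.

## Working session

There is one attempt and no reset: what is moved stays moved. The work goes in short steps, Python scripts to look and compute and a tool call to move; the robot and the scene stay as the last step left them, time stands still between calls to the robot, and variables do not carry over. Pictures are saved under pics/ and viewed, at most 15 in all, crops included, and the job is handed in when it is done.

Besides the shell and the picture viewer there is one more tool, called after "Request:" as name(argument=value, ...), one argument or row to a line, values as JSON. send_rows: Moves the arm, as the interface text tells. Its arguments: {"type":"object","properties":{"series":{"type":"array"},"newtons":{"type":"number"}},"required":["series"]}

```bash
mkdir -p pics
python3 - <<'E'
from bench import readout, snapshot, calibration, r
import cv2
s=readout.sense();print(s)
for n in("side","top"):
    cv2.imwrite(f"pics/{n}0.png",snapshot(n)[:,:,::-1]);print(n,calibration(n))
E
```

```text
{'time': 0.0, 'joint_pos': array([-64.59922759,  35.29180506,  -0.72265592,  81.64169791,
         0.46597407,  63.21796516,  -2.31638502]), 'joint_vel': array([ 0.08373199,  0.00952938,  0.03173043,  0.05604495, -0.00209797,
       -0.00145287,  0.04028426]), 'joint_efforts': array([-3.48886406e-04, -4.69217134e+01,  2.59326361e-01, -1.71029127e+01,
        1.00656110e-02,  9.73263639e-03, -1.27317506e-05]), 'ee_pos': array([0.29393248, 0.57889053, 0.23010703]), 'tool_rot': array([[-8.91669218e-01,  4.52686171e-01, -1.11193479e-03],
       [ 4.52687532e-01,  8.91666144e-01, -2.34234230e-03],
       [-6.88713611e-05, -2.59195355e-03, -9.99996639e-01]]), 'ft_force': array([-0.06174804, -0.23986768,  1.2744651 ]), 'torque': array([-0.01388954,  0.03865406, -0.07223634]), 'grasp_force': 0.0, 'gripper_width': 0.08488070619455802}
side {'fx': 374.7686892075833, 'fy': 374.7686892075833, 'cx': 323.5146572705504, 'cy': 201.99175512319607, 'D': array([0.00909486, 0.        , 0.        , 0.        , 0.        ]), 'world_to_cam': array([[ 0.88401183, -0.46719483, -0.01587665, -0.53562305],
       [ 0.27737494,  0.49689667,  0.82228756, -0.22347283],
       [-0.37627944, -0.73131572,  0.56885068, -0.87557528],
       [ 0.        ,  0.        ,  0.        ,  1.        ]])}
top {'fx': 446.4155193926719, 'fy': 446.4155193926719, 'cx': 317.18349006258114, 'cy': 193.97315358478068, 'D': array([-0.03948879,  0.        ,  0.        ,  0.        ,  0.        ]), 'world_to_cam': array([[ 1.52221008e-02, -9.99883710e-01, -9.23969687e-04,
         1.45042560e-02],
       [ 9.93968574e-01,  1.50316669e-02,  1.08630215e-01,
        -6.09495353e-01],
       [-1.08603694e-01, -2.57197692e-03,  9.94081799e-01,
        -1.25573085e+00],
       [ 0.00000000e+00,  0.00000000e+00,  0.00000000e+00,
         1.00000000e+00]])}
```

View pics/side0.png

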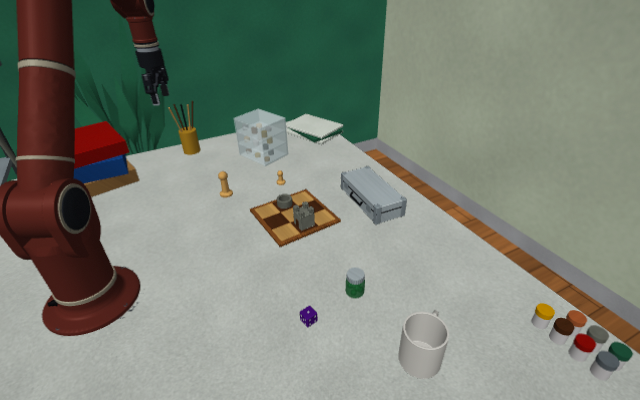

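View pics/top0.png

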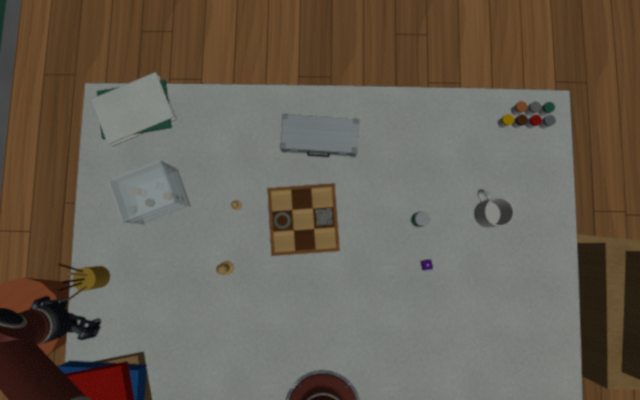

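Top: well at (282,220), tower at (324,216), tall pawn ~(225,268), small pawn ~(236,205), jar (421,219), die (427,265). I'll enlarge these.

```bash
cat > h.py <<'E'
import numpy as np, cv2
from bench import readout, snapshot, calibration, r
def project(n,P):
    c=calibration(n);T=c["world_to_cam"];P=np.atleast_2d(P).astype(float)
    p=(P@T[:3,:3].T+T[:3,3])*[1,-1,-1]
    K=np.array([[c["fx"],0,c["cx"]],[0,c["fy"],c["cy"]],[0,0,1]])
    return cv2.projectPoints(p,np.zeros(3),np.zeros(3),K,np.array(c["D"]))[0][:,0]
def back(n,uv,z):
    c=calibration(n);T=c["world_to_cam"]
    K=np.array([[c["fx"],0,c["cx"]],[0,c["fy"],c["cy"]],[0,0,1]])
    q=cv2.undistortPoints(np.array([[uv]],float),K,np.array(c["D"]))[0,0]
    d=T[:3,:3].T@np.array([q[0],-q[1],-1]);o=-T[:3,:3].T@T[:3,3]
    return (o+d*(z-o[2])/d[2])[:2]
def crop(src,out,x0,y0,w,h,k):
    im=cv2.imread(src)[y0:y0+h,x0:x0+w]
    cv2.imwrite(out,cv2.resize(im,None,fx=k,fy=k,interpolation=cv2.INTER_CUBIC))
E
python3 - <<'E'
from h import *
# mosaic: top crops
t=cv2.imread("pics/top0.png");s=cv2.imread("pics/side0.png")
f=lambda im,x,y,w,h,k:cv2.resize(im[y:y+h,x:x+w],None,fx=k,fy=k,interpolation=cv2.INTER_CUBIC)
cv2.imwrite("pics/a.png",f(t,210,180,140,100,5.5))
b=f(t,405,205,35,70,8); cv2.imwrite("pics/b.png",np.hstack([b,cv2.resize(s[270:340,290:380],None,fx=5.5,fy=8,interpolation=cv2.INTER_CUBIC)]))
cv2.imwrite("pics/c.png",f(s,210,160,140,90,5.5))
E
```

```text
(no output)
```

View pics/a.png

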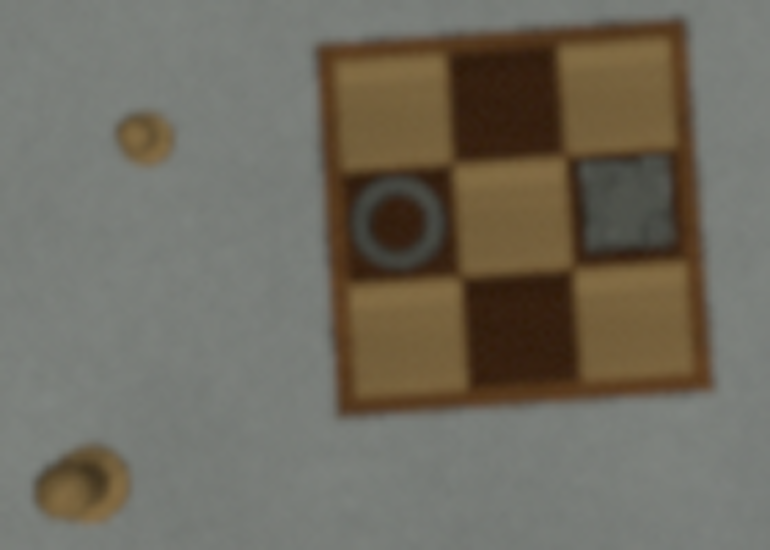

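View pics/b.png

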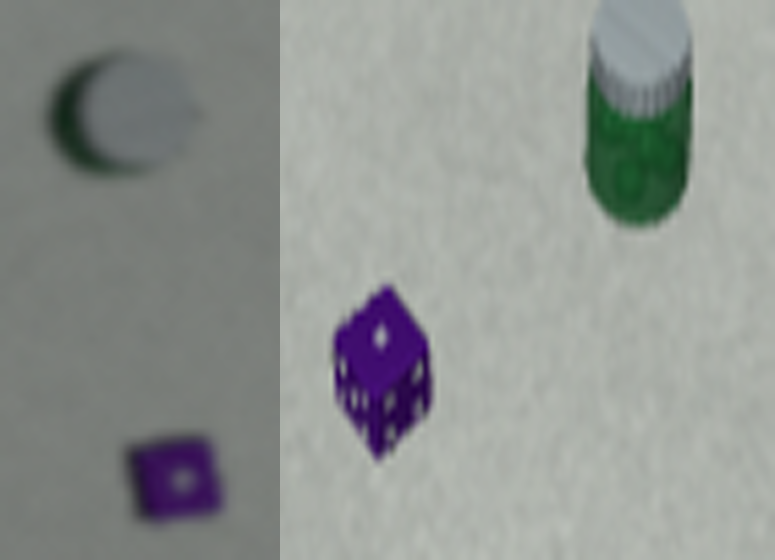

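View pics/c.png

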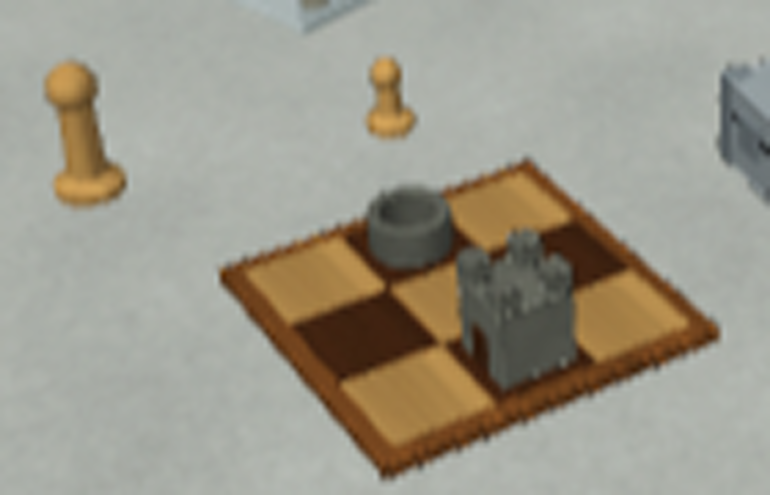

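Board corners, pawn feet and heads, cap and die top are all clear. Now computing from both cameras.

```bash
cat >> h.py <<'E'
def up(u,v,x0,y0,kx,ky=None):
    return ((u+.5)/kx-.5+x0,(v+.5)/(ky or kx)-.5+y0)
E
python3 - <<'E'
from h import *
np.set_printoptions(precision=4,suppress=True)
A=lambda u,v,z:back("top",up(u,v,210,180,5.5),z)
B=lambda u,v,z:back("top",up(u,v,405,205,8),z)
C=lambda u,v,z:back("side",up(u,v,210,160,5.5),z)
S=lambda u,v,z:back("side",up(u-280,v,290,270,5.5,8),z)
def brd(n,c):
    c=np.array(c);x=(c[0]+c[1]-c[2]-c[3]);y=c[0]+c[3]-c[1]-c[2]
    print("board",n,c.mean(0),np.linalg.norm(x)/2,np.linalg.norm(y)/2,"yaw",np.degrees(np.arctan2(x[1],x[0])),np.degrees(np.arctan2(-y[0],y[1])))
brd("top",[A(*p,.01) for p in[(319,46),(684,22),(711,387),(341,413)]])
brd("side",[C(*p,.01) for p in[(528,160),(718,330),(386,474),(222,274)]])
print("small",A(145,137,.005),A(137,132,.038),C(384,72,.038),C(391,122,.005))
print("tall",A(90,484,.005),A(66,490,.07),C(71,86,.07),C(90,184,.005))
print("well",A(398,222,.034),"tower",A(629,203,.06))
print("jar",B(138,110,.06)); print("die",B(182,478,.028),S(381,337,.028))
d=np.array([S(*p,.028) for p in[(388,285),(432,345),(383,395),(334,345)]]);print(d,d.mean(0))
for i in range(4):
    e=d[(i+1)%4]-d[i];print(np.linalg.norm(e),np.degrees(np.arctan2(e[1],e[0])))
# jar predicted in side view
j=B(138,110,.06)
print("jar side proj axis",project("side",[[*j,.06],[*j,0]]))
E
```

```text
board top [0.5381 0.0642] 0.19505063874319556 0.19577671701303292 yaw 4.891803807231162 4.768059432841009
board side [0.538 0.059] 0.1994572965349708 0.19986405512418676 yaw 6.349069796436884 4.538971725409512
small [0.5775 0.2628] [0.5773 0.2609] [0.5775 0.2634] [0.5771 0.2581]
tall [0.393  0.2857] [0.3936 0.2845] [0.3944 0.285 ] [0.3935 0.2807]
well [0.5326 0.1237] tower [0.5429 0.0037]
jar [ 0.5418 -0.272 ]
die [ 0.4123 -0.2941] [ 0.4123 -0.2964]
[[ 0.4223 -0.2821]
 [ 0.4284 -0.3082]
 [ 0.4048 -0.3136]
 [ 0.3952 -0.2901]] [ 0.4127 -0.2985]
0.026807188310594633 -76.78869113563813
0.02423393764160891 -167.16081751015628
0.025387075157503203 112.21011729166132
0.028248271095055583 16.407921149350084
jar side proj axis [[354.2728 272.4188]
 [353.4917 290.7119]]
```

```bash
cat >> h.py <<'E'
def ov(n,im,x0,y0,k,objs):
    o=cv2.resize(im[y0[0]:y0[1],x0[0]:x0[1]],None,fx=k,fy=k,interpolation=cv2.INTER_CUBIC)
    for P,c in objs:
        q=(project(n,P)-[x0[0],y0[0]]+.5)*k-.5
        cv2.polylines(o,[np.round(q).astype(int)],True,c,1,cv2.LINE_AA)
    return o
def circ(x,y,z,rad): a=np.linspace(0,6.28,40);return np.c_[x+rad*np.cos(a),y+rad*np.sin(a),0*a+z]
def sq(x,y,z,h,yaw):
    a=np.radians(yaw)+np.radians([45,135,225,315]);return np.c_[x+h*2**.5*np.cos(a),y+h*2**.5*np.sin(a),0*a+z]
E
cat > m.py <<'E'
from h import *
W=(255,255,255);Y=(0,255,255)
bx,by,yw=.538,.064,4.85
c,s=np.cos(np.radians(yw)),np.sin(np.radians(yw))
L=lambda x,y:(bx+c*x-s*y,by+s*x+c*y)
def run(out,tall=(.3935,.285),small=(.5775,.2622),jar=(.5418,-.272),die=(.4123,-.295,10)):
    O=[(sq(bx,by,.01,.1,yw),Y),(sq(*L(0,-.06),.07,.022,yw),Y),(circ(*L(0,.06),.034,.024),Y),
     (circ(*tall,0.004,.021),Y),(circ(*tall,.07,.015),W),(circ(*small,.004,.015),Y),(circ(*small,.038,.01),W),
     (circ(*jar,.06,.02),Y),(circ(*jar,0,.022),W),(sq(*die[:2],.028,.014,die[2]),Y),(sq(*die[:2],.0,.014,die[2]),W)]
    t=cv2.imread("pics/top0.png");s_=cv2.imread("pics/side0.png")
    p=[ov("top",t,(210,350),(180,285),2.86,O),ov("side",s_,(210,350),(160,250),2.86,O)]
    q=[ov("top",t,(405,440),(205,275),4.2,O),ov("side",s_,(290,375),(260,330),4.2,O)]
    H=600;x=np.zeros((600,800,3),np.uint8)
    x[:p[0].shape[0],:400]=p[0][:,:400];x[310:310+p[1].shape[0],:400]=p[1][:,:400]
    x[:q[0].shape[0],410:410+q[0].shape[1]]=q[0];x[300:300+q[1].shape[0],410:410+q[1].shape[1]]=q[1]
    cv2.imwrite(out,x)
E
python3 -c "
import m;m.run('pics/ov1.png')"
```

```text
(no output)
```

View pics/ov1.png

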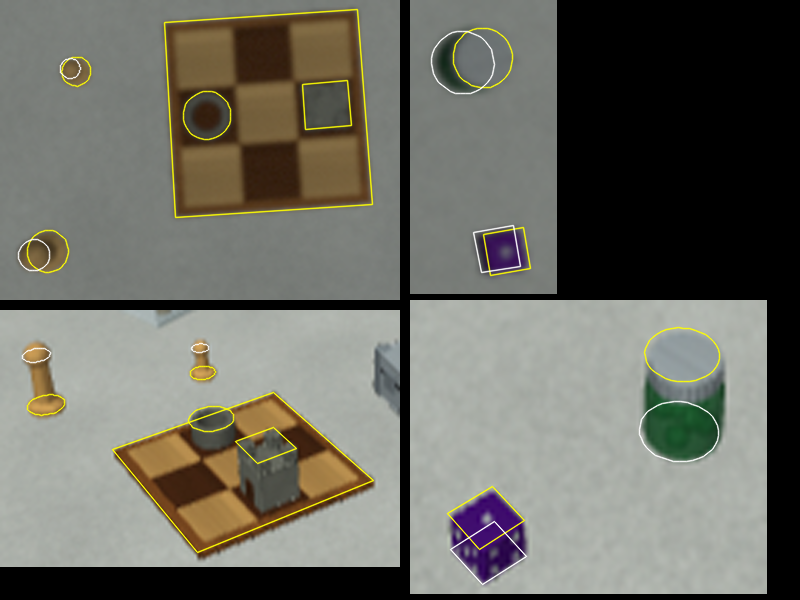

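The overlay matches in both views to about 1 px. Now the move helper.

```bash
cat > g.py <<'E'
import sys
from h import *
from scipy.spatial.transform import Rotation as R
def go(x,y,z,yaw=None):
    "shift (cm) and turn (deg) in tool axes to TCP x,y,z with tool y at yaw, pointing down"
    s=readout.sense();T=np.array(s["tool_rot"]);p=np.array(s["ee_pos"])
    d=T.T@(np.array([x,y,z])-p)*100
    if yaw is None: w=[0,0,0]
    else:
        best=None
        for k in(0,180):
            a=np.radians(yaw+k);Y=np.array([np.cos(a),np.sin(a),0]);Z=np.array([0,0,-1.])
            w=R.from_matrix(T.T@np.c_[np.cross(Y,Z),Y,Z]).as_rotvec(degrees=True)
            if best is None or np.linalg.norm(w)<np.linalg.norm(best): best=w
        w=best
    return np.round(np.r_[d,w],2)
if __name__=="__main__":
    s=readout.sense();print("t",s["time"],"q7",s["joint_pos"][6].round(1),"F",s["ft_force"].round(1),"w",round(s["gripper_width"],4),"g",s["grasp_force"])
    for a in sys.argv[1:]: print(a,go(*map(float,a.split(","))))
E
python3 g.py .3935,.285,.15,4.85 .3935,.285,.022,4.85
```

```text
t 0.1 q7 -2.3 F [-0.1  0.4 -0.3] w 0.0854 g 0.0
.3935,.285,.15,4.85 [-22.18 -21.69   8.08  -0.12   0.07  58.23]
.3935,.285,.022,4.85 [-22.18 -21.66  20.88  -0.12   0.07  58.23]
```

Request:
send_rows(
  series=[
    {"x": -22.2,"y": -21.7,"z": 8,"wx": -0.1,"wy": 0.1,"wz": 58.2,"fingers": 5.5},
    {"x": -22.2,"y": -21.7,"z": 8,"wx": -0.1,"wy": 0.1,"wz": 58.2,"fingers": 5.5},
    {"x": -22.2,"y": -21.7,"z": 8,"wx": -0.1,"wy": 0.1,"wz": 58.2,"fingers": 5.5},
    {"x": -22.2,"y": -21.7,"z": 8,"wx": -0.1,"wy": 0.1,"wz": 58.2,"fingers": 5.5},
    {"x": -22.2,"y": -21.7,"z": 8,"wx": -0.1,"wy": 0.1,"wz": 58.2,"fingers": 5.5},
    {"x": -22.2,"y": -21.7,"z": 8,"wx": -0.1,"wy": 0.1,"wz": 58.2,"fingers": 5.5},
    {"x": -22.2,"y": -21.7,"z": 8,"wx": -0.1,"wy": 0.1,"wz": 58.2,"fingers": 5.5},
    {"x": -22.2,"y": -21.7,"z": 8,"wx": -0.1,"wy": 0.1,"wz": 58.2,"fingers": 5.5},
    {"x": -22.2,"y": -21.7,"z": 8,"wx": -0.1,"wy": 0.1,"wz": 58.2,"fingers": 5.5},
    {"x": -22.2,"y": -21.7,"z": 8,"wx": -0.1,"wy": 0.1,"wz": 58.2,"fingers": 5.5},
    {"x": -22.2,"y": -21.7,"z": 8,"wx": -0.1,"wy": 0.1,"wz": 58.2,"fingers": 5.5},
    {"x": -22.2,"y": -21.7,"z": 8,"wx": -0.1,"wy": 0.1,"wz": 58.2,"fingers": 5.5},
  ],
)

```text
time: 1.1
ee_pos: [0.3935, 0.2875, 0.1514]
tool_rot: [[-0.089, 0.996, 0.0], [0.996, 0.089, 0.004], [0.004, 0.001, -1.0]]
ft_force: [-0.6, -0.3, 0.8]
gripper_width: 0.055
grasp_force: 0.0
```

```bash
python3 g.py .3935,.285,.15,4.85 .3935,.285,.022,4.85
python3 - <<'E'
from h import *
t=snapshot("top")[:,:,::-1];s=snapshot("side")[:,:,::-1]
p=np.array(readout.sense()["ee_pos"])
f=lambda im,x,y:cv2.resize(im[y:y+100,x:x+100],None,fx=4,fy=4,interpolation=cv2.INTER_CUBIC)
cv2.imwrite("pics/d.png",np.hstack([f(t,180,200),f(s,170,120)]))
print(p)
E
```

```text
t 1.1 q7 -22.5 F [-0.6 -0.3  0.8] w 0.055 g 0.0
.3935,.285,.15,4.85 [-0.25 -0.02  0.14  0.04 -0.21  0.26]
.3935,.285,.022,4.85 [-0.29 -0.03 12.94  0.04 -0.21  0.26]
[0.39345957 0.28730497 0.15143616]
```

View pics/d.png

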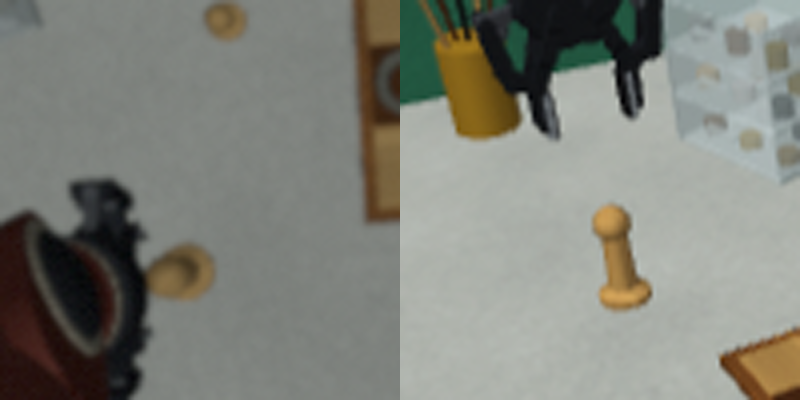

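Run:
```python
from h import *
s=readout.sense();p=np.array(s["ee_pos"]);Y=np.array(s["tool_rot"])[:,1]
P=np.array([p+[0,0,.005]+Y*.0275,p+[0,0,.005]-Y*.0275])
print((project("side",P)-[170,120])*4+[400,0])
```

```text
[[623.12637549 112.82724092]
 [553.56820665 131.58743852]]
```

Tips project where seen. Descend and close on the shaft.

Request:
send_rows(
  series=[
    {"x": -0.25,"wz": 0.3,"wy": -0.2,"fingers": 5.5,"z": 3},
    {"x": -0.25,"wz": 0.3,"wy": -0.2,"fingers": 5.5,"z": 7},
    {"x": -0.25,"wz": 0.3,"wy": -0.2,"fingers": 5.5,"z": 10.5},
    {"x": -0.25,"wz": 0.3,"wy": -0.2,"fingers": 5.5,"z": 12.9},
    {"x": -0.25,"wz": 0.3,"wy": -0.2,"fingers": 5.5,"z": 12.9},
    {"x": -0.25,"wz": 0.3,"wy": -0.2,"fingers": 4,"z": 12.9},
    {"x": -0.25,"wz": 0.3,"wy": -0.2,"fingers": 3,"z": 12.9},
    {"x": -0.25,"wz": 0.3,"wy": -0.2,"fingers": 2,"z": 12.9},
    {"x": -0.25,"wz": 0.3,"wy": -0.2,"fingers": 1,"z": 12.9},
    {"x": -0.25,"wz": 0.3,"wy": -0.2,"fingers": 1,"z": 12.9},
    {"x": -0.25,"wz": 0.3,"wy": -0.2,"fingers": 1,"z": 12.9},
    {"x": -0.25,"wz": 0.3,"wy": -0.2,"fingers": 1,"z": 12.9},
  ],
  newtons=30,
)

```text
$.series[0]: bad value
```

```bash
python3 g.py .3935,.285,.15,4.85 .538,.064,.15,4.85
```

```text
t 1.2 q7 -22.5 F [ 0.4 -0.8 -0.9] w 0.0547 g 0.0
.3935,.285,.15,4.85 [-0.23 -0.02  0.14  0.05 -0.19  0.24]
.538,.064,.15,4.85 [-23.53  12.41   0.08   0.05  -0.19   0.24]
```

Request:
send_rows(
  series=[
    {"x": -0.2,"y": 0,"z": 3,"wx": 0,"wy": 0,"wz": 0,"fingers": 5.5},
    {"x": -0.2,"y": 0,"z": 7,"wx": 0,"wy": 0,"wz": 0,"fingers": 5.5},
    {"x": -0.2,"y": 0,"z": 10.5,"wx": 0,"wy": 0,"wz": 0,"fingers": 5.5},
    {"x": -0.2,"y": 0,"z": 12.9,"wx": 0,"wy": 0,"wz": 0,"fingers": 5.5},
    {"x": -0.2,"y": 0,"z": 12.9,"wx": 0,"wy": 0,"wz": 0,"fingers": 5.5},
    {"x": -0.2,"y": 0,"z": 12.9,"wx": 0,"wy": 0,"wz": 0,"fingers": 4},
    {"x": -0.2,"y": 0,"z": 12.9,"wx": 0,"wy": 0,"wz": 0,"fingers": 3},
    {"x": -0.2,"y": 0,"z": 12.9,"wx": 0,"wy": 0,"wz": 0,"fingers": 2},
    {"x": -0.2,"y": 0,"z": 12.9,"wx": 0,"wy": 0,"wz": 0,"fingers": 1},
    {"x": -0.2,"y": 0,"z": 12.9,"wx": 0,"wy": 0,"wz": 0,"fingers": 1},
    {"x": -0.2,"y": 0,"z": 12.9,"wx": 0,"wy": 0,"wz": 0,"fingers": 1},
    {"x": -0.2,"y": 0,"z": 12.9,"wx": 0,"wy": 0,"wz": 0,"fingers": 1},
  ],
  newtons=30,
)

```text
time: 2.2
ee_pos: [0.3949, 0.2847, 0.0237]
tool_rot: [[-0.085, 0.996, 0.003], [0.996, 0.085, 0.004], [0.004, 0.003, -1.0]]
ft_force: [-0.8, -0.6, 6.7]
gripper_width: 0.0245
grasp_force: 28.9
```

```bash
python3 g.py .3935,.285,.15,4.85 .538,.064,.15,4.85
```

```text
t 2.2 q7 -17.9 F [-0.8 -0.6  6.7] w 0.0245 g 28.940074714543016
.3935,.285,.15,4.85 [  0.1   -0.1  -12.63   0.17  -0.24   0.05]
.538,.064,.15,4.85 [-23.16  12.41 -12.69   0.17  -0.24   0.05]
```

Request:
send_rows(
  series=[
    {"x": 0,"y": 0,"z": -3,"wx": 0,"wy": 0,"wz": 0,"fingers": 1},
    {"x": 0,"y": 0,"z": -7,"wx": 0.2,"wy": -0.2,"wz": 0,"fingers": 1},
    {"x": 0,"y": 0,"z": -11,"wx": 0.2,"wy": -0.2,"wz": 0,"fingers": 1},
    {"x": -3,"y": 1.6,"z": -12.7,"wx": 0.2,"wy": -0.2,"wz": 0,"fingers": 1},
    {"x": -6.5,"y": 3.5,"z": -12.7,"wx": 0.2,"wy": -0.2,"wz": 0,"fingers": 1},
    {"x": -10,"y": 5.4,"z": -12.7,"wx": 0.2,"wy": -0.2,"wz": 0,"fingers": 1},
    {"x": -13.5,"y": 7.2,"z": -12.7,"wx": 0.2,"wy": -0.2,"wz": 0,"fingers": 1},
    {"x": -17,"y": 9.1,"z": -12.7,"wx": 0.2,"wy": -0.2,"wz": 0,"fingers": 1},
    {"x": -20.5,"y": 11,"z": -12.7,"wx": 0.2,"wy": -0.2,"wz": 0,"fingers": 1},
    {"x": -23.2,"y": 12.4,"z": -12.7,"wx": 0.2,"wy": -0.2,"wz": 0,"fingers": 1},
    {"x": -23.2,"y": 12.4,"z": -12.7,"wx": 0.2,"wy": -0.2,"wz": 0,"fingers": 1},
    {"x": -23.2,"y": 12.4,"z": -12.7,"wx": 0.2,"wy": -0.2,"wz": 0,"fingers": 1},
  ],
  newtons=30,
)

```text
time: 3.2
ee_pos: [0.5379, 0.0603, 0.1491]
tool_rot: [[-0.08, 0.997, -0.002], [0.997, 0.08, -0.002], [-0.002, -0.002, -1.0]]
ft_force: [0.2, 1.1, -0.7]
gripper_width: 0.025
grasp_force: 29.9
```

```bash
python3 g.py .538,.064,.035,4.85
python3 - <<'E'
from h import *
t=snapshot("top")[:,:,::-1];s=snapshot("side")[:,:,::-1]
f=lambda im,x,y:cv2.resize(im[y:y+130,x:x+130],None,fx=3,fy=3,interpolation=cv2.INTER_CUBIC)
cv2.imwrite("pics/e.png",np.hstack([f(t,230,140),f(s,230,120)]))
E
```

```text
t 3.2 q7 6.1 F [ 0.2  1.1 -0.7] w 0.025 g 29.875709455693027
.538,.064,.035,4.85 [ 0.4   0.06 11.4  -0.14  0.13 -0.27]
```

View pics/e.png

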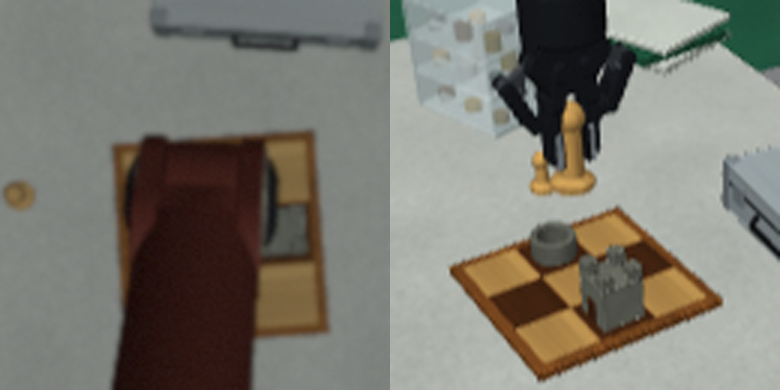

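Pawn is held upright, foot at side px ≈ (291,181). Check against the expected position.

Run:
```python
from h import *
p=np.array(readout.sense()["ee_pos"])
print(p,project("side",[p+[0,0,-.0237+.004],p+[0,0,-.0237+.07]]), back("side",(291,181),p[2]-.0197))
```

```text
[0.53656512 0.06414948 0.14875636] [[290.23671417 179.39786534]
 [288.61296534 158.48498864]] [0.53495771 0.05520089]
```

```bash
python3 g.py .538,.064,.035,4.85
```

```text
t 3.3 q7 6.1 F [ 0.3 -0.4 -0.9] w 0.025 g 29.875569532725308
.538,.064,.035,4.85 [-0.03  0.19 11.37 -0.23 -0.    0.1 ]
```

Request:
send_rows(
  series=[
    {"x": 0,"y": 0.1,"z": 3,"wx": 0,"wy": 0,"wz": 0,"fingers": 1},
    {"x": 0,"y": 0.1,"z": 6,"wx": -0.2,"wy": 0,"wz": 0,"fingers": 1},
    {"x": 0,"y": 0.1,"z": 8.5,"wx": -0.2,"wy": 0,"wz": 0,"fingers": 1},
    {"x": 0,"y": 0.1,"z": 10,"wx": -0.2,"wy": 0,"wz": 0,"fingers": 1},
    {"x": 0,"y": 0.1,"z": 10.8,"wx": -0.2,"wy": 0,"wz": 0,"fingers": 1},
    {"x": 0,"y": 0.1,"z": 11.1,"wx": -0.2,"wy": 0,"wz": 0,"fingers": 1},
    {"x": 0,"y": 0.1,"z": 11.1,"wx": -0.2,"wy": 0,"wz": 0,"fingers": 1},
    {"x": 0,"y": 0.1,"z": 11.1,"wx": -0.2,"wy": 0,"wz": 0,"fingers": 1},
    {"x": 0,"y": 0.1,"z": 11.1,"wx": -0.2,"wy": 0,"wz": 0,"fingers": 1},
    {"x": 0,"y": 0.1,"z": 11.1,"wx": -0.2,"wy": 0,"wz": 0,"fingers": 1},
  ],
  newtons=30,
)

```text
time: 4.13
ee_pos: [0.5389, 0.0631, 0.0389]
tool_rot: [[-0.085, 0.996, 0.003], [0.996, 0.085, -0.001], [-0.001, 0.003, -1.0]]
ft_force: [-0.1, 0.5, -0.1]
gripper_width: 0.0246
grasp_force: 29.9
```

```bash
python3 g.py .538,.064,.034,4.85
```

```text
t 4.1333 q7 9.0 F [-0.1  0.5 -0.1] w 0.0246 g 29.87542622419653
.538,.064,.034,4.85 [ 0.1  -0.08  0.49  0.16  0.06  0.05]
```

Lower gently and watch the force.

Request:
send_rows(
  series=[
    {"x": 0.1,"y": -0.1,"z": 0.2,"wx": 0.1,"wy": 0,"wz": 0,"fingers": 1},
    {"x": 0.1,"y": -0.1,"z": 0.3,"wx": 0.1,"wy": 0,"wz": 0,"fingers": 1},
    {"x": 0.1,"y": -0.1,"z": 0.4,"wx": 0.1,"wy": 0,"wz": 0,"fingers": 1},
    {"x": 0.1,"y": -0.1,"z": 0.5,"wx": 0.1,"wy": 0,"wz": 0,"fingers": 1},
    {"x": 0.1,"y": -0.1,"z": 0.5,"wx": 0.1,"wy": 0,"wz": 0,"fingers": 1},
    {"x": 0.1,"y": -0.1,"z": 0.5,"wx": 0.1,"wy": 0,"wz": 0,"fingers": 1},
  ],
  newtons=30,
)

```text
time: 4.63
ee_pos: [0.5371, 0.0633, 0.0336]
tool_rot: [[-0.085, 0.996, -0.001], [0.996, 0.085, -0.001], [-0.001, -0.001, -1.0]]
ft_force: [-2.5, -0.7, 7.0]
gripper_width: 0.0251
grasp_force: 29.5
```

```bash
python3 g.py .538,.064,.034,4.85
```

```text
t 4.6333 q7 9.1 F [-2.5 -0.7  7. ] w 0.0251 g 29.476036201622264
.538,.064,.034,4.85 [ 0.06  0.1  -0.04 -0.05  0.08  0.01]
```

Request:
send_rows(
  series=[
    {"x": 0,"y": 0,"z": 0,"wx": 0,"wy": 0,"wz": 0,"fingers": 3},
    {"x": 0,"y": 0,"z": 0,"wx": 0,"wy": 0,"wz": 0,"fingers": 4},
    {"x": 0,"y": 0,"z": 0,"wx": 0,"wy": 0,"wz": 0,"fingers": 5},
    {"x": 0,"y": 0,"z": 0,"wx": 0,"wy": 0,"wz": 0,"fingers": 5.5},
    {"x": 0,"y": 0,"z": 0,"wx": 0,"wy": 0,"wz": 0,"fingers": 5.5},
    {"x": 0,"y": 0,"z": -2,"wx": 0,"wy": 0,"wz": 0,"fingers": 5.5},
    {"x": 0,"y": 0,"z": -5,"wx": 0,"wy": 0,"wz": 0,"fingers": 5.5},
    {"x": 0,"y": 0,"z": -9,"wx": 0,"wy": 0,"wz": 0,"fingers": 5.5},
    {"x": 0,"y": 0,"z": -12,"wx": 0,"wy": 0,"wz": 0,"fingers": 5.5},
    {"x": 0,"y": 0,"z": -12,"wx": 0,"wy": 0,"wz": 0,"fingers": 5.5},
  ],
)

```text
time: 5.47
ee_pos: [0.5414, 0.0641, 0.1589]
tool_rot: [[-0.085, 0.996, 0.012], [0.996, 0.085, 0.0], [-0.001, 0.012, -1.0]]
ft_force: [0.2, -0.3, 0.2]
gripper_width: 0.0553
grasp_force: 0.0
```

```bash
python3 g.py .5775,.2622,.14,94.85; python3 g.py .5775,.2622,.14,-85.15
```

```text
t 5.4667 q7 6.1 F [ 0.2 -0.3  0.2] w 0.0553 g 0.0
.5775,.2622,.14,94.85 [ 19.43   5.25   1.94   0.51   0.56 -89.97]
t 5.4667 q7 6.1 F [ 0.2 -0.3  0.2] w 0.0553 g 0.0
.5775,.2622,.14,-85.15 [ 19.43   5.25   1.94   0.51   0.56 -89.97]
```

Request:
send_rows(
  series=[
    {"x": 19.4,"y": 5.3,"z": 2,"wx": 0.3,"wy": 0.3,"wz": -90,"fingers": 4.5},
    {"x": 19.4,"y": 5.3,"z": 2,"wx": 0.3,"wy": 0.3,"wz": -90,"fingers": 4.5},
    {"x": 19.4,"y": 5.3,"z": 2,"wx": 0.3,"wy": 0.3,"wz": -90,"fingers": 4.5},
    {"x": 19.4,"y": 5.3,"z": 2,"wx": 0.3,"wy": 0.3,"wz": -90,"fingers": 4.5},
    {"x": 19.4,"y": 5.3,"z": 2,"wx": 0.3,"wy": 0.3,"wz": -90,"fingers": 4.5},
    {"x": 19.4,"y": 5.3,"z": 2,"wx": 0.3,"wy": 0.3,"wz": -90,"fingers": 4.5},
    {"x": 19.4,"y": 5.3,"z": 2,"wx": 0.3,"wy": 0.3,"wz": -90,"fingers": 4.5},
    {"x": 19.4,"y": 5.3,"z": 2,"wx": 0.3,"wy": 0.3,"wz": -90,"fingers": 4.5},
    {"x": 19.4,"y": 5.3,"z": 2,"wx": 0.3,"wy": 0.3,"wz": -90,"fingers": 4.5},
    {"x": 19.4,"y": 5.3,"z": 2,"wx": 0.3,"wy": 0.3,"wz": -90,"fingers": 4.5},
    {"x": 19.4,"y": 5.3,"z": 2,"wx": 0.3,"wy": 0.3,"wz": -90,"fingers": 4.5},
    {"x": 19.4,"y": 5.3,"z": 2,"wx": 0.3,"wy": 0.3,"wz": -90,"fingers": 4.5},
  ],
)

```text
time: 6.47
ee_pos: [0.573, 0.2615, 0.1317]
tool_rot: [[-1.0, -0.021, -0.009], [-0.021, 1.0, -0.002], [0.009, -0.002, -1.0]]
ft_force: [-0.4, -0.1, 0.3]
gripper_width: 0.0448
grasp_force: 0.0
```

```bash
python3 - <<'E'
from h import *
from m import L
t=np.ascontiguousarray(snapshot("top")[:,:,::-1]);s=np.ascontiguousarray(snapshot("side")[:,:,::-1])
O=[(circ(*L(0,0),.014,.021),(0,255,255)),(circ(*L(0,0),.08,.015),(255,255,255))]
cv2.imwrite("pics/f.png",np.hstack([ov("top",t,(220,350),(140,270),3,O),ov("side",s,(230,360),(120,250),3,O)]))
E
python3 g.py .5775,.2622,.14,94.85
```

```text
t 6.5667 q7 57.3 F [0.3 0.  0.4] w 0.045 g 0.0
.5775,.2622,.14,94.85 [-0.43  0.09 -0.83 -0.07 -0.52 -4.05]
```

View pics/f.png

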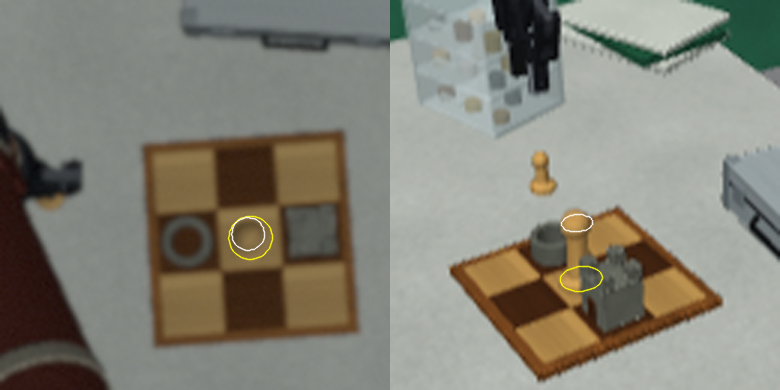

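Tall pawn is upright in the middle (head inside the predicted circle). Now the small pawn, gripped at its head.

Request:
send_rows(
  series=[
    {"x": -0.5,"y": 0.1,"z": 1,"wx": 0,"wy": -0.5,"wz": -4,"fingers": 4.5},
    {"x": -0.5,"y": 0.1,"z": 4,"wx": 0,"wy": -0.5,"wz": -4,"fingers": 4.5},
    {"x": -0.5,"y": 0.1,"z": 7,"wx": 0,"wy": -0.5,"wz": -4,"fingers": 4.5},
    {"x": -0.5,"y": 0.1,"z": 9.5,"wx": 0,"wy": -0.5,"wz": -4,"fingers": 4.5},
    {"x": -0.5,"y": 0.1,"z": 11.2,"wx": 0,"wy": -0.5,"wz": -4,"fingers": 4.5},
    {"x": -0.5,"y": 0.1,"z": 11.2,"wx": 0,"wy": -0.5,"wz": -4,"fingers": 4.5},
    {"x": -0.5,"y": 0.1,"z": 11.2,"wx": 0,"wy": -0.5,"wz": -4,"fingers": 4.5},
    {"x": -0.5,"y": 0.1,"z": 11.2,"wx": 0,"wy": -0.5,"wz": -4,"fingers": 4.5},
  ],
)

```text
time: 7.23
ee_pos: [0.5784, 0.2632, 0.0215]
tool_rot: [[-0.997, -0.083, 0.003], [-0.083, 0.997, -0.0], [-0.003, -0.001, -1.0]]
ft_force: [-0.3, 0.5, 0.4]
gripper_width: 0.0447
grasp_force: 0.0
```

```bash
python3 g.py .5775,.2622,.019,94.85
```

```text
t 7.2333 q7 58.6 F [-0.3  0.5  0.4] w 0.0447 g 0.0
.5775,.2622,.019,94.85 [ 0.1  -0.09  0.25 -0.03  0.18 -0.1 ]
```

Request:
send_rows(
  series=[
    {"x": 0.1,"y": -0.1,"z": 0.2,"wx": 0,"wy": 0,"wz": 0,"fingers": 4.5},
    {"x": 0.1,"y": -0.1,"z": 0.2,"wx": 0,"wy": 0,"wz": 0,"fingers": 3.5},
    {"x": 0.1,"y": -0.1,"z": 0.2,"wx": 0,"wy": 0,"wz": 0,"fingers": 2.8},
    {"x": 0.1,"y": -0.1,"z": 0.2,"wx": 0,"wy": 0,"wz": 0,"fingers": 2.2},
    {"x": 0.1,"y": -0.1,"z": 0.2,"wx": 0,"wy": 0,"wz": 0,"fingers": 1.6},
    {"x": 0.1,"y": -0.1,"z": 0.2,"wx": 0,"wy": 0,"wz": 0,"fingers": 1},
    {"x": 0.1,"y": -0.1,"z": 0.2,"wx": 0,"wy": 0,"wz": 0,"fingers": 1},
    {"x": 0.1,"y": -0.1,"z": 0.2,"wx": 0,"wy": 0,"wz": 0,"fingers": 1},
  ],
  newtons=30,
)

```text
time: 7.9
ee_pos: [0.5771, 0.2619, 0.0192]
tool_rot: [[-0.996, -0.084, 0.002], [-0.084, 0.996, -0.001], [-0.002, -0.001, -1.0]]
ft_force: [-0.5, -0.3, 4.6]
gripper_width: 0.0175
grasp_force: 29.3
```

```bash
python3 g.py .5775,.2622,.13,94.85 .4833,-.0009,.13,94.85
```

```text
t 7.9 q7 58.7 F [-0.5 -0.3  4.6] w 0.0175 g 29.30167126469314
.5775,.2622,.13,94.85 [ -0.07   0.02 -11.08  -0.04   0.13  -0.02]
.4833,-.0009,.13,94.85 [ 1.153e+01 -2.541e+01 -1.109e+01 -4.000e-02  1.300e-01 -2.000e-02]
```

Request:
send_rows(
  series=[
    {"x": 0,"y": 0,"z": -3,"wx": 0,"wy": 0,"wz": 0,"fingers": 1},
    {"x": 0,"y": 0,"z": -7,"wx": 0,"wy": 0,"wz": 0,"fingers": 1},
    {"x": 0,"y": 0,"z": -11,"wx": 0,"wy": 0,"wz": 0,"fingers": 1},
    {"x": 1.5,"y": -3.3,"z": -12,"wx": 0,"wy": 0,"wz": 0,"fingers": 1},
    {"x": 3,"y": -7,"z": -12,"wx": 0,"wy": 0,"wz": 0,"fingers": 1},
    {"x": 4.7,"y": -10.5,"z": -12,"wx": 0,"wy": 0,"wz": 0,"fingers": 1},
    {"x": 6.4,"y": -14,"z": -12,"wx": 0,"wy": 0,"wz": 0,"fingers": 1},
    {"x": 8,"y": -17.7,"z": -12,"wx": 0,"wy": 0,"wz": 0,"fingers": 1},
    {"x": 9.8,"y": -21.5,"z": -12,"wx": 0,"wy": 0,"wz": 0,"fingers": 1},
    {"x": 11.5,"y": -25.4,"z": -12,"wx": 0,"wy": 0,"wz": 0,"fingers": 1},
    {"x": 11.5,"y": -25.4,"z": -12,"wx": 0,"wy": 0,"wz": 0,"fingers": 1},
    {"x": 11.5,"y": -25.4,"z": -12,"wx": 0,"wy": 0,"wz": 0,"fingers": 1},
  ],
  newtons=30,
)

```text
time: 8.9
ee_pos: [0.4821, -0.0048, 0.1384]
tool_rot: [[-0.997, -0.077, -0.0], [-0.077, 0.997, -0.003], [0.001, -0.003, -1.0]]
ft_force: [1.2, 1.1, 0.5]
gripper_width: 0.0173
grasp_force: 29.4
```

```bash
python3 - <<'E'
from h import *
snapshot("top");snapshot("top")
s=np.ascontiguousarray(snapshot("side")[:,:,::-1])
p=np.array(readout.sense()["ee_pos"])
O=[(circ(*p[:2],p[2]-.019+.004,.015),(0,255,255)),(circ(*p[:2],p[2]+.019,.01),(255,255,255))]
print(p)
cv2.imwrite("pics/g.png",ov("side",s,(230,360),(140,250),5,O))
E
python3 g.py .4833,-.0009,.034,94.85
```

```text
[0.48381866 0.00064736 0.13871391]
t 9.05 q7 82.1 F [-0.3 -0.6 -0.4] w 0.0178 g 29.39621721248841
.4833,-.0009,.034,94.85 [ 0.08 -0.15 10.47 -0.    0.11  0.11]
```

View pics/g.png

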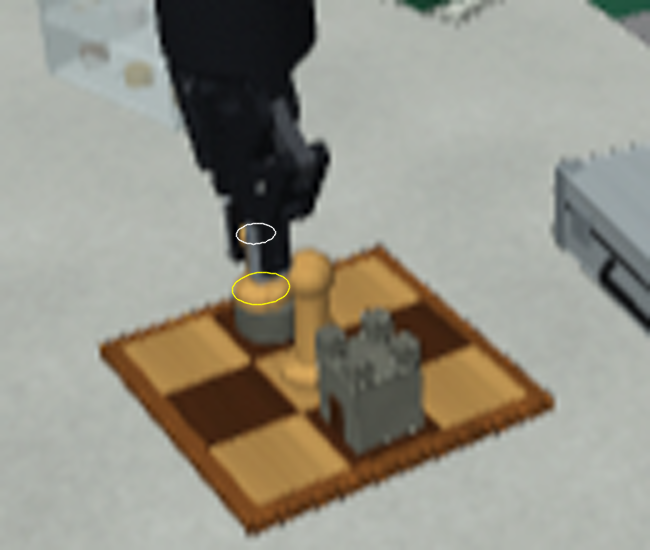

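Small pawn is held upright where expected. Lower to just above the square.

Request:
send_rows(
  series=[
    {"x": 0.1,"y": -0.1,"z": 3,"wx": 0,"wy": 0,"wz": 0,"fingers": 1},
    {"x": 0.1,"y": -0.1,"z": 6,"wx": 0,"wy": 0,"wz": 0,"fingers": 1},
    {"x": 0.1,"y": -0.1,"z": 8.5,"wx": 0,"wy": 0,"wz": 0,"fingers": 1},
    {"x": 0.1,"y": -0.1,"z": 10,"wx": 0,"wy": 0,"wz": 0,"fingers": 1},
    {"x": 0.1,"y": -0.1,"z": 10.5,"wx": 0,"wy": 0,"wz": 0,"fingers": 1},
    {"x": 0.1,"y": -0.1,"z": 10.5,"wx": 0,"wy": 0,"wz": 0,"fingers": 1},
    {"x": 0.1,"y": -0.1,"z": 10.5,"wx": 0,"wy": 0,"wz": 0,"fingers": 1},
    {"x": 0.1,"y": -0.1,"z": 10.5,"wx": 0,"wy": 0,"wz": 0,"fingers": 1},
  ],
  newtons=30,
)

```text
time: 9.72
ee_pos: [0.4836, -0.0015, 0.0347]
tool_rot: [[-0.996, -0.085, 0.004], [-0.085, 0.996, -0.001], [-0.004, -0.001, -1.0]]
ft_force: [0.7, -0.4, -0.1]
gripper_width: 0.0176
grasp_force: 29.4
```

```bash
python3 g.py .4833,-.0009,.029,94.85
```

```text
t 9.7167 q7 78.6 F [ 0.7 -0.4 -0.1] w 0.0176 g 29.39813815348316
.4833,-.0009,.029,94.85 [ 0.03  0.06  0.57 -0.06  0.21  0.04]
```

Request:
send_rows(
  series=[
    {"x": 0,"y": 0.1,"z": 0.2,"wx": 0,"wy": 0.2,"wz": 0,"fingers": 1},
    {"x": 0,"y": 0.1,"z": 0.4,"wx": 0,"wy": 0.2,"wz": 0,"fingers": 1},
    {"x": 0,"y": 0.1,"z": 0.5,"wx": 0,"wy": 0.2,"wz": 0,"fingers": 1},
    {"x": 0,"y": 0.1,"z": 0.6,"wx": 0,"wy": 0.2,"wz": 0,"fingers": 1},
    {"x": 0,"y": 0.1,"z": 0.6,"wx": 0,"wy": 0.2,"wz": 0,"fingers": 1},
    {"x": 0,"y": 0.1,"z": 0.6,"wx": 0,"wy": 0.2,"wz": 0,"fingers": 1},
  ],
  newtons=30,
)

```text
time: 10.22
ee_pos: [0.483, -0.001, 0.0288]
tool_rot: [[-0.996, -0.084, -0.0], [-0.084, 0.996, -0.001], [0.001, -0.001, -1.0]]
ft_force: [-1.1, 0.8, 8.5]
gripper_width: 0.0173
grasp_force: 29.9
```

```bash
python3 g.py .4833,-.0009,.029,94.85
```

```text
t 10.2167 q7 78.4 F [-1.1  0.8  8.5] w 0.0173 g 29.9055702611804
.4833,-.0009,.029,94.85 [-0.03  0.   -0.02 -0.07 -0.03 -0.01]
```

Request:
send_rows(
  series=[
    {"x": 0,"y": 0,"z": 0,"wx": 0,"wy": 0,"wz": 0,"fingers": 2.3},
    {"x": 0,"y": 0,"z": 0,"wx": 0,"wy": 0,"wz": 0,"fingers": 3},
    {"x": 0,"y": 0,"z": 0,"wx": 0,"wy": 0,"wz": 0,"fingers": 4},
    {"x": 0,"y": 0,"z": 0,"wx": 0,"wy": 0,"wz": 0,"fingers": 4.5},
    {"x": 0,"y": 0,"z": 0,"wx": 0,"wy": 0,"wz": 0,"fingers": 4.5},
    {"x": 0,"y": 0,"z": -2,"wx": 0,"wy": 0,"wz": 0,"fingers": 4.5},
    {"x": 0,"y": 0,"z": -5,"wx": 0,"wy": 0,"wz": 0,"fingers": 4.5},
    {"x": 0,"y": 0,"z": -9,"wx": 0,"wy": 0,"wz": 0,"fingers": 4.5},
    {"x": 0,"y": 0,"z": -12,"wx": 0,"wy": 0,"wz": 0,"fingers": 5.5},
    {"x": 0,"y": 0,"z": -12,"wx": 0,"wy": 0,"wz": 0,"fingers": 7.5},
    {"x": 0,"y": 0,"z": -12,"wx": 0,"wy": 0,"wz": 0,"fingers": 7.5},
  ],
)

```text
time: 11.13
ee_pos: [0.4838, -0.0012, 0.1493]
tool_rot: [[-0.996, -0.084, 0.002], [-0.084, 0.996, -0.002], [-0.002, -0.002, -1.0]]
ft_force: [-0.4, 0.8, -0.9]
gripper_width: 0.0751
grasp_force: 0.0
```

```bash
python3 g.py .542,-.2725,.12,94.85
```

```text
t 11.1333 q7 82.2 F [-0.4  0.8 -0.9] w 0.0751 g 0.0
.542,-.2725,.12,94.85 [ -3.52 -27.52   2.98  -0.1    0.11  -0.04]
```

Request:
send_rows(
  series=[
    {"x": -3.5,"y": -27.5,"z": 3,"wx": 0,"wy": 0,"wz": 0,"fingers": 7.5},
    {"x": -3.5,"y": -27.5,"z": 3,"wx": 0,"wy": 0,"wz": 0,"fingers": 7.5},
    {"x": -3.5,"y": -27.5,"z": 3,"wx": 0,"wy": 0,"wz": 0,"fingers": 7.5},
    {"x": -3.5,"y": -27.5,"z": 3,"wx": 0,"wy": 0,"wz": 0,"fingers": 7.5},
    {"x": -3.5,"y": -27.5,"z": 3,"wx": 0,"wy": 0,"wz": 0,"fingers": 7.5},
    {"x": -3.5,"y": -27.5,"z": 3,"wx": 0,"wy": 0,"wz": 0,"fingers": 7.5},
    {"x": -3.5,"y": -27.5,"z": 3,"wx": 0,"wy": 0,"wz": 0,"fingers": 7.5},
    {"x": -3.5,"y": -27.5,"z": 3,"wx": 0,"wy": 0,"wz": 0,"fingers": 7.5},
    {"x": -3.5,"y": -27.5,"z": 3,"wx": 0,"wy": 0,"wz": 0,"fingers": 7.5},
    {"x": -3.5,"y": -27.5,"z": 3,"wx": 0,"wy": 0,"wz": 0,"fingers": 7.5},
  ],
)

```text
time: 11.97
ee_pos: [0.5397, -0.2707, 0.1162]
tool_rot: [[-0.996, -0.085, -0.005], [-0.085, 0.996, 0.001], [0.005, 0.002, -1.0]]
ft_force: [0.6, 0.3, 1.1]
gripper_width: 0.0747
grasp_force: 0.0
```

```bash
python3 - <<'E'
from h import *
from m import L
t=np.ascontiguousarray(snapshot("top")[:,:,::-1]);s=np.ascontiguousarray(snapshot("side")[:,:,::-1])
O=[(circ(*L(0,0),.010,.021),(0,255,255)),(circ(*L(0,0),.08,.015),(255,255,255)),(circ(*L(-.06,-.06),.010,.015),(0,255,255)),(circ(*L(-.06,-.06),.048,.01),(255,255,255))]
cv2.imwrite("pics/i.png",np.hstack([ov("top",t,(260,350),(175,265),4.4,O),ov("side",s,(245,345),(180,250),4,O+[])[:0] if 0 else cv2.resize(ov("side",s,(245,345),(165,255),4.4,O),(440,396))])[:,:800])
E
python3 g.py .542,-.2725,.013,94.85
```

```text
t 12.0667 q7 109.0 F [-0.4  0.7  0.6] w 0.0753 g 0.0
.542,-.2725,.013,94.85 [-0.16 -0.3  10.43  0.05 -0.21  0.16]
```

View pics/i.png

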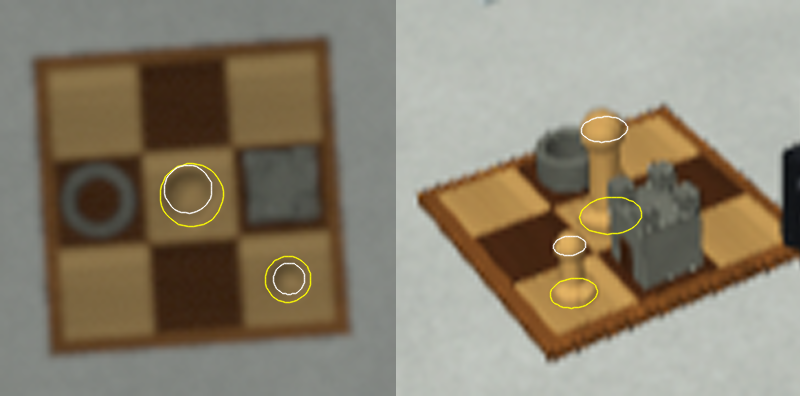

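Both pawns stand centred. Descend on the jar.

Request:
send_rows(
  series=[
    {"x": -0.2,"y": -0.3,"z": 3,"wx": 0,"wy": -0.2,"wz": 0,"fingers": 7.5},
    {"x": -0.2,"y": -0.3,"z": 6,"wx": 0,"wy": -0.2,"wz": 0,"fingers": 7.5},
    {"x": -0.2,"y": -0.3,"z": 8.5,"wx": 0,"wy": -0.2,"wz": 0,"fingers": 7.5},
    {"x": -0.2,"y": -0.3,"z": 10.4,"wx": 0,"wy": -0.2,"wz": 0,"fingers": 7.5},
    {"x": -0.2,"y": -0.3,"z": 10.4,"wx": 0,"wy": -0.2,"wz": 0,"fingers": 7.5},
    {"x": -0.2,"y": -0.3,"z": 10.4,"wx": 0,"wy": -0.2,"wz": 0,"fingers": 7.5},
    {"x": -0.2,"y": -0.3,"z": 10.4,"wx": 0,"wy": -0.2,"wz": 0,"fingers": 6},
    {"x": -0.2,"y": -0.3,"z": 10.4,"wx": 0,"wy": -0.2,"wz": 0,"fingers": 5},
    {"x": -0.2,"y": -0.3,"z": 10.4,"wx": 0,"wy": -0.2,"wz": 0,"fingers": 4},
    {"x": -0.2,"y": -0.3,"z": 10.4,"wx": 0,"wy": -0.2,"wz": 0,"fingers": 3},
    {"x": -0.2,"y": -0.3,"z": 10.4,"wx": 0,"wy": -0.2,"wz": 0,"fingers": 3},
    {"x": -0.2,"y": -0.3,"z": 10.4,"wx": 0,"wy": -0.2,"wz": 0,"fingers": 3},
  ],
  newtons=40,
)

```text
time: 13.07
ee_pos: [0.5442, -0.2753, 0.0161]
tool_rot: [[-0.996, -0.084, 0.005], [-0.084, 0.996, -0.002], [-0.005, -0.003, -1.0]]
ft_force: [-0.0, 0.8, 6.5]
gripper_width: 0.0425
grasp_force: 41.6
```

```bash
python3 g.py .542,-.2725,.15,94.85
```

```text
t 13.0667 q7 107.0 F [-0.   0.8  6.5] w 0.0425 g 41.60252518078778
.542,-.2725,.15,94.85 [ 1.300e-01  2.600e-01 -1.339e+01 -1.500e-01  2.600e-01 -1.000e-02]
```

Request:
send_rows(
  series=[
    {"x": 0,"y": 0,"z": -3,"wx": 0,"wy": 0,"wz": 0,"fingers": 3},
    {"x": 0,"y": 0,"z": -7,"wx": 0,"wy": 0,"wz": 0,"fingers": 3},
    {"x": 0,"y": 0,"z": -11,"wx": 0,"wy": 0,"wz": 0,"fingers": 3},
    {"x": 0,"y": 0,"z": -14,"wx": 0,"wy": 0,"wz": 0,"fingers": 3},
    {"x": 0,"y": 0,"z": -14,"wx": 0,"wy": 0,"wz": 0,"fingers": 3},
    {"x": 0,"y": 0,"z": -14,"wx": 0,"wy": 0,"wz": 0,"fingers": 3},
  ],
  newtons=40,
)

```text
time: 13.57
ee_pos: [0.5435, -0.2757, 0.1565]
tool_rot: [[-0.996, -0.084, 0.006], [-0.084, 0.996, -0.004], [-0.005, -0.004, -1.0]]
ft_force: [1.1, 1.0, -1.8]
gripper_width: 0.0427
grasp_force: 41.4
```

```bash
python3 g.py .5937,.1289,.15,94.85
```

```text
t 13.5667 q7 109.9 F [ 1.1  1.  -1.8] w 0.0427 g 41.372038331319345
.5937,.1289,.15,94.85 [-8.39 39.9   0.53 -0.24  0.31 -0.05]
```

Request:
send_rows(
  series=[
    {"x": -0.8,"y": 3.6,"z": 0,"wx": -0.2,"wy": 0.3,"wz": 0,"fingers": 3},
    {"x": -1.5,"y": 7.2,"z": 0,"wx": -0.2,"wy": 0.3,"wz": 0,"fingers": 3},
    {"x": -2.3,"y": 10.9,"z": 0,"wx": -0.2,"wy": 0.3,"wz": 0,"fingers": 3},
    {"x": -3,"y": 14.5,"z": 0,"wx": -0.2,"wy": 0.3,"wz": 0,"fingers": 3},
    {"x": -3.8,"y": 18.1,"z": 0,"wx": -0.2,"wy": 0.3,"wz": 0,"fingers": 3},
    {"x": -4.6,"y": 21.8,"z": 0,"wx": -0.2,"wy": 0.3,"wz": 0,"fingers": 3},
    {"x": -5.3,"y": 25.4,"z": 0,"wx": -0.2,"wy": 0.3,"wz": 0,"fingers": 3},
    {"x": -6.1,"y": 29,"z": 0,"wx": -0.2,"wy": 0.3,"wz": 0,"fingers": 3},
    {"x": -6.8,"y": 32.6,"z": 0,"wx": -0.2,"wy": 0.3,"wz": 0,"fingers": 3},
    {"x": -7.6,"y": 36.2,"z": 0,"wx": -0.2,"wy": 0.3,"wz": 0,"fingers": 3},
    {"x": -8.4,"y": 39.2,"z": 0,"wx": -0.2,"wy": 0.3,"wz": 0,"fingers": 3},
    {"x": -8.4,"y": 39.9,"z": 0,"wx": -0.2,"wy": 0.3,"wz": 0,"fingers": 3},
  ],
  newtons=40,
)

```text
time: 14.57
ee_pos: [0.5911, 0.1384, 0.1518]
tool_rot: [[-0.996, -0.094, -0.007], [-0.094, 0.996, 0.008], [0.006, 0.008, -1.0]]
ft_force: [-0.6, 1.6, -0.6]
gripper_width: 0.0424
grasp_force: 41.4
```

```bash
python3 - <<'E'
from h import *
for i in range(4): snapshot("top")
s=np.ascontiguousarray(snapshot("side")[:,:,::-1])
p=np.array(readout.sense()["ee_pos"])
O=[(circ(*p[:2],p[2]-.016,.022),(0,255,255)),(circ(*p[:2],p[2]+.044,.02),(255,255,255))]
print(p)
cv2.imwrite("pics/j.png",ov("side",s,(240,360),(130,230),5,O))
E
python3 g.py .5937,.1289,.035,94.85
```

```text
[0.59208494 0.12658016 0.15234618]
t 14.8167 q7 71.7 F [ 0.7 -0.4 -1.6] w 0.0425 g 41.36806810362032
.5937,.1289,.035,94.85 [-0.26  0.22 11.73 -0.03 -0.39 -0.19]
```

View pics/j.png

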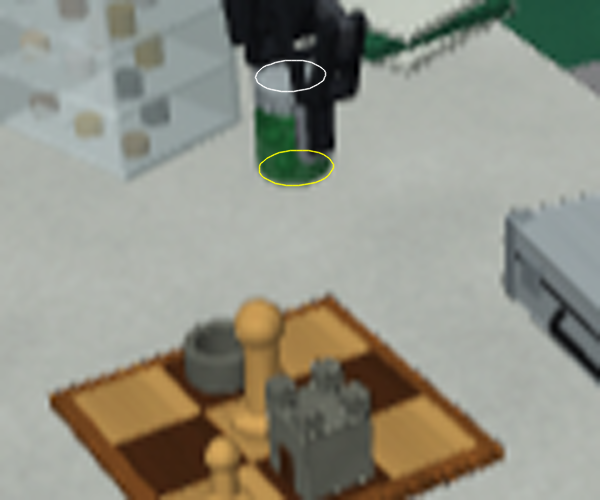

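Jar is upright and ~1.5 mm toward the robot relative to the TCP, as estimated. Lower with that correction.

Request:
send_rows(
  series=[
    {"x": -0.3,"y": 0.2,"z": 2,"wx": 0,"wy": -0.4,"wz": 0,"fingers": 3},
    {"x": -0.3,"y": 0.2,"z": 5,"wx": 0,"wy": -0.4,"wz": 0,"fingers": 3},
    {"x": -0.3,"y": 0.2,"z": 8,"wx": 0,"wy": -0.4,"wz": 0,"fingers": 3},
    {"x": -0.3,"y": 0.2,"z": 10.3,"wx": 0,"wy": -0.4,"wz": 0,"fingers": 3},
    {"x": -0.3,"y": 0.2,"z": 11.3,"wx": 0,"wy": -0.4,"wz": 0,"fingers": 3},
    {"x": -0.3,"y": 0.2,"z": 11.6,"wx": 0,"wy": -0.4,"wz": 0,"fingers": 3},
    {"x": -0.3,"y": 0.2,"z": 11.6,"wx": 0,"wy": -0.4,"wz": 0,"fingers": 3},
    {"x": -0.3,"y": 0.2,"z": 11.6,"wx": 0,"wy": -0.4,"wz": 0,"fingers": 3},
    {"x": -0.3,"y": 0.2,"z": 11.6,"wx": 0,"wy": -0.4,"wz": 0,"fingers": 3},
  ],
  newtons=40,
)

```text
time: 15.57
ee_pos: [0.5964, 0.1321, 0.0393]
tool_rot: [[-0.996, -0.084, 0.006], [-0.084, 0.996, 0.003], [-0.006, 0.003, -1.0]]
ft_force: [-0.4, 0.9, -1.2]
gripper_width: 0.0422
grasp_force: 41.4
```

```bash
python3 g.py .5942,.1289,.026,94.85
```

```text
t 15.5667 q7 69.1 F [-0.4  0.9 -1.2] w 0.0422 g 41.36829117356683
.5942,.1289,.026,94.85 [ 0.25 -0.31  1.33  0.15  0.37 -0.05]
```

Request:
send_rows(
  series=[
    {"x": 0.2,"y": -0.3,"z": 0.4,"wx": 0.1,"wy": 0.3,"wz": 0,"fingers": 3},
    {"x": 0.2,"y": -0.3,"z": 0.7,"wx": 0.1,"wy": 0.3,"wz": 0,"fingers": 3},
    {"x": 0.2,"y": -0.3,"z": 0.9,"wx": 0.1,"wy": 0.3,"wz": 0,"fingers": 3},
    {"x": 0.2,"y": -0.3,"z": 0.9,"wx": 0.1,"wy": 0.3,"wz": 0,"fingers": 3},
    {"x": 0.2,"y": -0.3,"z": 0.9,"wx": 0.1,"wy": 0.3,"wz": 0,"fingers": 3},
    {"x": 0.2,"y": -0.3,"z": 0.9,"wx": 0.1,"wy": 0.3,"wz": 0,"fingers": 3},
  ],
  newtons=40,
)

```text
time: 16.07
ee_pos: [0.5933, 0.1291, 0.0285]
tool_rot: [[-0.996, -0.084, -0.002], [-0.084, 0.996, 0.0], [0.002, 0.001, -1.0]]
ft_force: [-0.1, 0.4, -1.0]
gripper_width: 0.0427
grasp_force: 41.4
```

```bash
python3 g.py .5942,.1289,.026,94.85
```

```text
t 16.0667 q7 69.2 F [-0.1  0.4 -1. ] w 0.0427 g 41.37052632548148
.5942,.1289,.026,94.85 [-0.09 -0.02  0.25  0.03 -0.13 -0.01]
```

Request:
send_rows(
  series=[
    {"x": -0.1,"y": 0,"z": 0.1,"wx": 0,"wy": -0.1,"wz": 0,"fingers": 3},
    {"x": -0.1,"y": 0,"z": 0.2,"wx": 0,"wy": -0.1,"wz": 0,"fingers": 3},
    {"x": -0.1,"y": 0,"z": 0.3,"wx": 0,"wy": -0.1,"wz": 0,"fingers": 3},
    {"x": -0.1,"y": 0,"z": 0.3,"wx": 0,"wy": -0.1,"wz": 0,"fingers": 3},
    {"x": -0.1,"y": 0,"z": 0.3,"wx": 0,"wy": -0.1,"wz": 0,"fingers": 3},
  ],
  newtons=40,
)

```text
time: 16.48
ee_pos: [0.5944, 0.1291, 0.026]
tool_rot: [[-0.996, -0.084, -0.0], [-0.084, 0.996, 0.0], [0.0, 0.0, -1.0]]
ft_force: [-1.4, 0.1, 2.9]
gripper_width: 0.0427
grasp_force: 41.7
```

```bash
python3 g.py .5942,.1289,.026,94.85
```

```text
t 16.4833 q7 69.1 F [-1.4  0.1  2.9] w 0.0427 g 41.6839326673653
.5942,.1289,.026,94.85 [ 0.02 -0.02 -0.    0.03 -0.01 -0.02]
```

Request:
send_rows(
  series=[
    {"x": 0,"y": 0,"z": 0,"wx": 0,"wy": 0,"wz": 0,"fingers": 5},
    {"x": 0,"y": 0,"z": 0,"wx": 0,"wy": 0,"wz": 0,"fingers": 6},
    {"x": 0,"y": 0,"z": 0,"wx": 0,"wy": 0,"wz": 0,"fingers": 6.5},
    {"x": 0,"y": 0,"z": 0,"wx": 0,"wy": 0,"wz": 0,"fingers": 6.5},
    {"x": 0,"y": 0,"z": 0,"wx": 0,"wy": 0,"wz": 0,"fingers": 6.5},
    {"x": 0,"y": 0,"z": -2,"wx": 0,"wy": 0,"wz": 0,"fingers": 6.5},
    {"x": 0,"y": 0,"z": -5,"wx": 0,"wy": 0,"wz": 0,"fingers": 6.5},
    {"x": 0,"y": 0,"z": -9,"wx": 0,"wy": 0,"wz": 0,"fingers": 6.5},
    {"x": 0,"y": 0,"z": -12,"wx": 0,"wy": 0,"wz": 0,"fingers": 6.5},
    {"x": 0,"y": 0,"z": -12,"wx": 0,"wy": 0,"wz": 0,"fingers": 6.5},
  ],
)

```text
time: 17.32
ee_pos: [0.5987, 0.1305, 0.1527]
tool_rot: [[-0.996, -0.084, 0.013], [-0.084, 0.996, 0.004], [-0.013, 0.003, -1.0]]
ft_force: [0.3, 0.3, 0.0]
gripper_width: 0.0649
grasp_force: 0.0
```

```bash
python3 g.py .4123,-.295,.12,97
```

```text
t 17.3167 q7 71.4 F [0.3 0.3 0. ] w 0.0649 g 0.0
.4123,-.295,.12,97 [ 22.19 -40.84   2.84   0.16   0.77  -2.19]
```

Request:
send_rows(
  series=[
    {"x": 22.2,"y": -40.8,"z": 0,"wx": 0.1,"wy": 0.3,"wz": -2,"fingers": 5},
    {"x": 22.2,"y": -40.8,"z": 0,"wx": 0.1,"wy": 0.3,"wz": -2,"fingers": 5},
    {"x": 22.2,"y": -40.8,"z": 0,"wx": 0.1,"wy": 0.3,"wz": -2,"fingers": 5},
    {"x": 22.2,"y": -40.8,"z": 0,"wx": 0.1,"wy": 0.3,"wz": -2,"fingers": 5},
    {"x": 22.2,"y": -40.8,"z": 0,"wx": 0.1,"wy": 0.3,"wz": -2,"fingers": 5},
    {"x": 22.2,"y": -40.8,"z": 0,"wx": 0.1,"wy": 0.3,"wz": -2,"fingers": 5},
    {"x": 22.2,"y": -40.8,"z": 0,"wx": 0.1,"wy": 0.3,"wz": -2,"fingers": 5},
    {"x": 22.2,"y": -40.8,"z": 0,"wx": 0.1,"wy": 0.3,"wz": -2,"fingers": 5},
    {"x": 22.2,"y": -40.8,"z": 0,"wx": 0.1,"wy": 0.3,"wz": -2,"fingers": 5},
    {"x": 22.2,"y": -40.8,"z": 0,"wx": 0.1,"wy": 0.3,"wz": -2,"fingers": 5},
    {"x": 22.2,"y": -40.8,"z": 0,"wx": 0.1,"wy": 0.3,"wz": -2,"fingers": 5},
    {"x": 22.2,"y": -40.8,"z": 0,"wx": 0.1,"wy": 0.3,"wz": -2,"fingers": 5},
  ],
)

```text
time: 18.32
ee_pos: [0.4019, -0.3053, 0.1449]
tool_rot: [[-0.994, -0.105, -0.009], [-0.105, 0.994, -0.007], [0.01, -0.006, -1.0]]
ft_force: [-1.3, -1.0, -0.7]
gripper_width: 0.0504
grasp_force: 0.0
```

```bash
python3 - <<'E'
from h import *
from m import L
for i in range(4): snapshot("top")
t=np.ascontiguousarray(snapshot("top")[:,:,::-1]);s=np.ascontiguousarray(snapshot("side")[:,:,::-1])
cv2.imwrite("pics/top_j.png",t);cv2.imwrite("pics/side_j.png",s)
Y=(0,255,255);W=(255,255,255)
O=[(circ(*L(.06,.06),.07,.02),Y),(circ(*L(.06,.06),.01,.022),W),(sq(.4123,-.295,.028,.014,7),Y)]
a=ov("top",t,(255,345),(170,260),4.4,O);b=ov("side",s,(245,335),(160,250),4.4,O)
# die from first pictures
c=ov("top",cv2.imread("pics/top0.png"),(412,442),(250,280),6.6,O);d=ov("side",cv2.imread("pics/side0.png"),(293,323),(300,330),6.6,O)
x=np.zeros((600,800,3),np.uint8);x[:396,:396]=a;x[:396,400:796]=b;x[400:598,:198]=c;x[400:598,400:598]=d
cv2.imwrite("pics/k.png",x)
E
python3 g.py .4123,-.295,.003,97
```

```text
t 18.6167 q7 118.4 F [-0.3 -0.6  0.5] w 0.05 g 0.0
.4123,-.295,.003,97 [-0.42 -0.15 14.24 -0.   -0.29  0.06]
```

View pics/k.png

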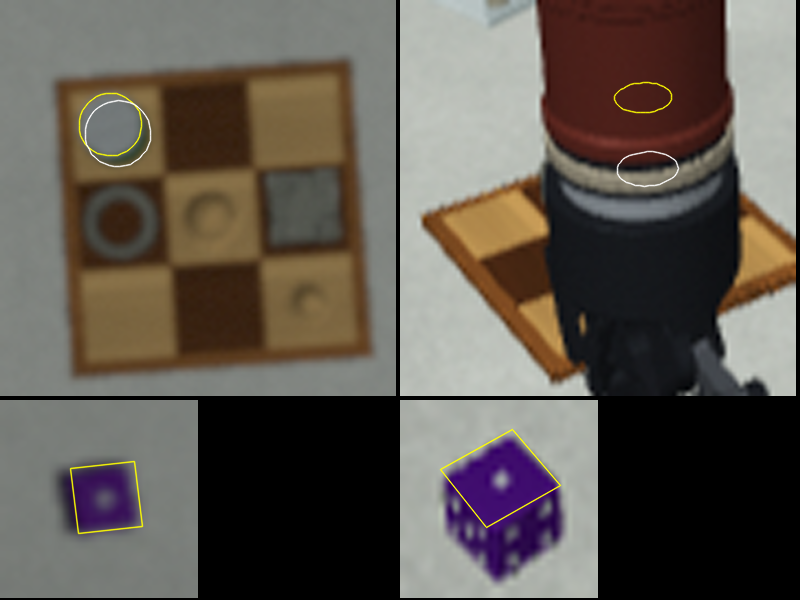

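Jar sits centred on its square. Descend on the die.

Request:
send_rows(
  series=[
    {"x": -0.4,"y": -0.1,"z": 3,"wx": 0,"wy": -0.3,"wz": 1,"fingers": 5},
    {"x": -0.4,"y": -0.1,"z": 7,"wx": 0,"wy": -0.3,"wz": 1,"fingers": 5},
    {"x": -0.4,"y": -0.1,"z": 10,"wx": 0,"wy": -0.3,"wz": 1,"fingers": 5},
    {"x": -0.4,"y": -0.1,"z": 12.5,"wx": 0,"wy": -0.3,"wz": 1,"fingers": 5},
    {"x": -0.4,"y": -0.1,"z": 13.7,"wx": 0,"wy": -0.3,"wz": 1,"fingers": 5},
    {"x": -0.4,"y": -0.1,"z": 13.7,"wx": 0,"wy": -0.3,"wz": 1,"fingers": 5},
    {"x": -0.4,"y": -0.1,"z": 13.7,"wx": 0,"wy": -0.3,"wz": 1,"fingers": 5},
    {"x": -0.4,"y": -0.1,"z": 13.7,"wx": 0,"wy": -0.3,"wz": 1,"fingers": 5},
  ],
)

```text
time: 19.28
ee_pos: [0.4122, -0.2964, 0.0094]
tool_rot: [[-0.995, -0.104, 0.001], [-0.104, 0.995, -0.002], [-0.001, -0.002, -1.0]]
ft_force: [0.1, 0.5, -0.2]
gripper_width: 0.05
grasp_force: 0.0
```

```bash
python3 g.py .4123,-.295,.004,96
```

```text
t 19.2833 q7 112.8 F [ 0.1  0.5 -0.2] w 0.05 g 0.0
.4123,-.295,.004,96 [-0.03  0.14  0.54 -0.11  0.07 -0.05]
```

Request:
send_rows(
  series=[
    {"x": 0,"y": 0.1,"z": 0.3,"wx": 0,"wy": 0,"wz": 0,"fingers": 5},
    {"x": 0,"y": 0.1,"z": 0.5,"wx": 0,"wy": 0,"wz": 0,"fingers": 5},
    {"x": 0,"y": 0.1,"z": 0.5,"wx": 0,"wy": 0,"wz": 0,"fingers": 4},
    {"x": 0,"y": 0.1,"z": 0.5,"wx": 0,"wy": 0,"wz": 0,"fingers": 3.3},
    {"x": 0,"y": 0.1,"z": 0.5,"wx": 0,"wy": 0,"wz": 0,"fingers": 2.6},
    {"x": 0,"y": 0.1,"z": 0.5,"wx": 0,"wy": 0,"wz": 0,"fingers": 1.5},
    {"x": 0,"y": 0.1,"z": 0.5,"wx": 0,"wy": 0,"wz": 0,"fingers": 1.5},
    {"x": 0,"y": 0.1,"z": 0.5,"wx": 0,"wy": 0,"wz": 0,"fingers": 1.5},
    {"x": 0,"y": 0.1,"z": 0.5,"wx": 0,"wy": 0,"wz": 0,"fingers": 1.5},
  ],
  newtons=30,
)

```text
time: 20.03
ee_pos: [0.4108, -0.2962, 0.004]
tool_rot: [[-0.995, -0.101, 0.0], [-0.101, 0.995, -0.002], [0.0, -0.002, -1.0]]
ft_force: [-0.5, 0.6, 6.0]
gripper_width: 0.0281
grasp_force: 29.0
```

```bash
python3 g.py .4123,-.295,.17,96
```

```text
t 20.0333 q7 112.6 F [-0.5  0.6  6. ] w 0.0281 g 29.013241584179923
.4123,-.295,.17,96 [-1.60e-01  8.00e-02 -1.66e+01 -1.00e-01 -1.00e-02 -1.80e-01]
```

Request:
send_rows(
  series=[
    {"x": 0,"y": 0,"z": -3,"wx": 0,"wy": 0,"wz": 0,"fingers": 1.5},
    {"x": 0,"y": 0,"z": -7,"wx": 0,"wy": 0,"wz": 0,"fingers": 1.5},
    {"x": 0,"y": 0,"z": -11,"wx": 0,"wy": 0,"wz": 0,"fingers": 1.5},
    {"x": 0,"y": 0,"z": -15,"wx": 0,"wy": 0,"wz": 0,"fingers": 1.5},
    {"x": 0,"y": 0,"z": -16.6,"wx": 0,"wy": 0,"wz": 0,"fingers": 1.5},
    {"x": 0,"y": 0,"z": -16.6,"wx": 0,"wy": 0,"wz": 0,"fingers": 1.5},
  ],
  newtons=30,
)

```text
time: 20.53
ee_pos: [0.4132, -0.2974, 0.1738]
tool_rot: [[-0.995, -0.101, 0.008], [-0.101, 0.995, -0.007], [-0.007, -0.008, -1.0]]
ft_force: [-0.1, 0.3, -0.6]
gripper_width: 0.028
grasp_force: 29.0
```

```bash
python3 - <<'E'
from h import *
for i in range(3): snapshot("top")
s=np.ascontiguousarray(snapshot("side")[:,:,::-1])
q=readout.sense();p=np.array(q["ee_pos"]);print(p)
c=np.degrees(np.arctan2(q["tool_rot"][1][1],q["tool_rot"][0][1]))
O=[(sq(*p[:2],p[2]-.004,.014,c),(0,255,255))]
u=project("side",p)[0].astype(int)
cv2.imwrite("pics/l.png",ov("side",s,(u[0]-40,u[0]+40),(u[1]-40,u[1]+40),6,O))
E
python3 g.py .5927,.1289,.17,96
```

```text
[ 0.4094719  -0.29524912  0.16785762]
t 20.7333 q7 118.1 F [ 0.1 -0.4 -0.3] w 0.0277 g 29.01770007913001
.5927,.1289,.17,96 [-22.53  40.34  -0.25   0.06  -0.2   -0.18]
```

View pics/l.png

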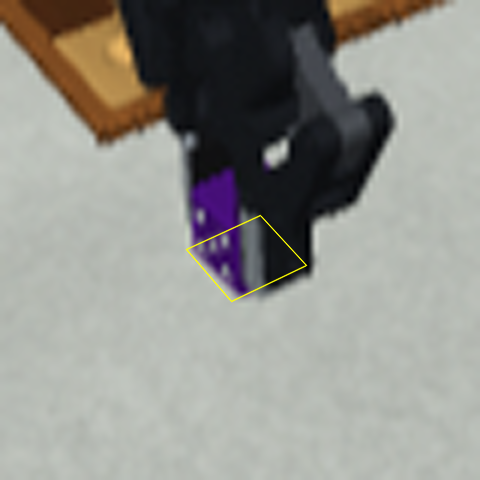

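Die is held flat, about 1.5 mm farther +x than the TCP; compensate. Carry to the jar.

Request:
send_rows(
  series=[
    {"x": -2,"y": 3.4,"z": 0,"wx": 0,"wy": -0.2,"wz": 0,"fingers": 1.5},
    {"x": -4,"y": 7,"z": 0,"wx": 0,"wy": -0.2,"wz": 0,"fingers": 1.5},
    {"x": -6,"y": 10.6,"z": 0,"wx": 0,"wy": -0.2,"wz": 0,"fingers": 1.5},
    {"x": -8,"y": 14.2,"z": 0,"wx": 0,"wy": -0.2,"wz": 0,"fingers": 1.5},
    {"x": -10,"y": 17.8,"z": 0,"wx": 0,"wy": -0.2,"wz": 0,"fingers": 1.5},
    {"x": -12,"y": 21.4,"z": 0,"wx": 0,"wy": -0.2,"wz": 0,"fingers": 1.5},
    {"x": -14,"y": 25,"z": 0,"wx": 0,"wy": -0.2,"wz": 0,"fingers": 1.5},
    {"x": -16,"y": 28.6,"z": 0,"wx": 0,"wy": -0.2,"wz": 0,"fingers": 1.5},
    {"x": -18,"y": 32.2,"z": 0,"wx": 0,"wy": -0.2,"wz": 0,"fingers": 1.5},
    {"x": -20,"y": 35.8,"z": 0,"wx": 0,"wy": -0.2,"wz": 0,"fingers": 1.5},
    {"x": -21.6,"y": 38.8,"z": 0,"wx": 0,"wy": -0.2,"wz": 0,"fingers": 1.5},
    {"x": -22.4,"y": 40.3,"z": 0,"wx": 0,"wy": -0.2,"wz": 0,"fingers": 1.5},
  ],
  newtons=30,
)

```text
time: 21.73
ee_pos: [0.5922, 0.1346, 0.1663]
tool_rot: [[-0.994, -0.108, -0.0], [-0.108, 0.994, 0.003], [-0.0, 0.003, -1.0]]
ft_force: [0.4, 0.1, 0.2]
gripper_width: 0.0278
grasp_force: 29.0
```

```bash
python3 -c "
from h import *
for i in range(5): snapshot('top')"; python3 g.py .591,.1289,.085,95
```

```text
t 21.9833 q7 71.3 F [ 0.3 -0.5  0.1] w 0.0279 g 29.01827859808691
.591,.1289,.085,95 [ 0.02  0.34  8.2  -0.2  -0.06  0.75]
```

Request:
send_rows(
  series=[
    {"x": 0,"y": 0.3,"z": 2,"wx": -0.1,"wy": 0,"wz": 0,"fingers": 1.5},
    {"x": 0,"y": 0.3,"z": 4.5,"wx": -0.1,"wy": 0,"wz": 0,"fingers": 1.5},
    {"x": 0,"y": 0.3,"z": 6.7,"wx": -0.1,"wy": 0,"wz": 0,"fingers": 1.5},
    {"x": 0,"y": 0.3,"z": 7.8,"wx": -0.1,"wy": 0,"wz": 0,"fingers": 1.5},
    {"x": 0,"y": 0.3,"z": 8.2,"wx": -0.1,"wy": 0,"wz": 0,"fingers": 1.5},
    {"x": 0,"y": 0.3,"z": 8.2,"wx": -0.1,"wy": 0,"wz": 0,"fingers": 1.5},
    {"x": 0,"y": 0.3,"z": 8.2,"wx": -0.1,"wy": 0,"wz": 0,"fingers": 1.5},
    {"x": 0,"y": 0.3,"z": 8.2,"wx": -0.1,"wy": 0,"wz": 0,"fingers": 1.5},
  ],
  newtons=30,
)

```text
time: 22.65
ee_pos: [0.5936, 0.1308, 0.0883]
tool_rot: [[-0.995, -0.101, 0.006], [-0.101, 0.995, 0.001], [-0.006, 0.001, -1.0]]
ft_force: [-0.1, -0.1, -0.7]
gripper_width: 0.0281
grasp_force: 29.0
```

```bash
python3 -c "
from h import *
for i in range(4): snapshot('top')"; python3 g.py .591,.1289,.074,95
```

```text
t 22.85 q7 69.2 F [-1.1  0.5 -0.1] w 0.0282 g 29.015965070575476
.591,.1289,.074,95 [ 0.23 -0.18  1.37  0.04  0.26  0.83]
```

Request:
send_rows(
  series=[
    {"x": 0.2,"y": -0.2,"z": 0.4,"wx": 0,"wy": 0.2,"wz": 0,"fingers": 1.5},
    {"x": 0.2,"y": -0.2,"z": 0.8,"wx": 0,"wy": 0.2,"wz": 0,"fingers": 1.5},
    {"x": 0.2,"y": -0.2,"z": 1,"wx": 0,"wy": 0.2,"wz": 0,"fingers": 1.5},
    {"x": 0.2,"y": -0.2,"z": 1,"wx": 0,"wy": 0.2,"wz": 0,"fingers": 1.5},
    {"x": 0.2,"y": -0.2,"z": 1,"wx": 0,"wy": 0.2,"wz": 0,"fingers": 1.5},
    {"x": 0.2,"y": -0.2,"z": 1,"wx": 0,"wy": 0.2,"wz": 0,"fingers": 1.5},
  ],
  newtons=30,
)

```text
time: 23.35
ee_pos: [0.5908, 0.1287, 0.0767]
tool_rot: [[-0.995, -0.102, -0.001], [-0.102, 0.995, 0.0], [0.001, 0.001, -1.0]]
ft_force: [0.7, -0.1, -0.6]
gripper_width: 0.028
grasp_force: 29.0
```

```bash
python3 g.py .591,.1289,.074,95
```

```text
t 23.35 q7 69.2 F [ 0.7 -0.1 -0.6] w 0.028 g 29.019392245681956
.591,.1289,.074,95 [-0.02  0.02  0.27  0.03 -0.04  0.83]
```

Request:
send_rows(
  series=[
    {"x": 0,"y": 0,"z": 0.1,"wx": 0,"wy": 0,"wz": 0,"fingers": 1.5},
    {"x": 0,"y": 0,"z": 0.2,"wx": 0,"wy": 0,"wz": 0,"fingers": 1.5},
    {"x": 0,"y": 0,"z": 0.3,"wx": 0,"wy": 0,"wz": 0,"fingers": 1.5},
    {"x": 0,"y": 0,"z": 0.3,"wx": 0,"wy": 0,"wz": 0,"fingers": 1.5},
    {"x": 0,"y": 0,"z": 0.3,"wx": 0,"wy": 0,"wz": 0,"fingers": 1.5},
  ],
  newtons=30,
)

```text
time: 23.77
ee_pos: [0.5909, 0.1286, 0.0739]
tool_rot: [[-0.995, -0.102, -0.0], [-0.102, 0.995, 0.001], [0.0, 0.001, -1.0]]
ft_force: [-0.4, 0.3, 0.7]
gripper_width: 0.0277
grasp_force: 29.0
```

```bash
python3 g.py .591,.1289,.074,95
```

```text
t 23.7667 q7 69.1 F [-0.4  0.3  0.7] w 0.0277 g 29.040478941751644
.591,.1289,.074,95 [-0.01  0.03 -0.01  0.03 -0.02  0.83]
```

Slight contact; press 1 mm more, then release and rise.

Request:
send_rows(
  series=[
    {"x": 0,"y": 0,"z": 0.1,"wx": 0,"wy": 0,"wz": 0,"fingers": 1.5},
    {"x": 0,"y": 0,"z": 0.1,"wx": 0,"wy": 0,"wz": 0,"fingers": 1.5},
    {"x": 0,"y": 0,"z": 0.1,"wx": 0,"wy": 0,"wz": 0,"fingers": 1.5},
  ],
  newtons=20,
)

```text
time: 24.02
ee_pos: [0.591, 0.1286, 0.0739]
tool_rot: [[-0.995, -0.102, 0.0], [-0.102, 0.995, 0.0], [-0.0, 0.0, -1.0]]
ft_force: [-1.5, -0.4, 5.7]
gripper_width: 0.0281
grasp_force: 29.5
```

Request:
send_rows(
  series=[
    {"x": 0,"y": 0,"z": 0,"wx": 0,"wy": 0,"wz": 0,"fingers": 3},
    {"x": 0,"y": 0,"z": 0,"wx": 0,"wy": 0,"wz": 0,"fingers": 3.5},
    {"x": 0,"y": 0,"z": 0,"wx": 0,"wy": 0,"wz": 0,"fingers": 4.2},
    {"x": 0,"y": 0,"z": 0,"wx": 0,"wy": 0,"wz": 0,"fingers": 5},
    {"x": 0,"y": 0,"z": 0,"wx": 0,"wy": 0,"wz": 0,"fingers": 5},
    {"x": 0,"y": 0,"z": -2,"wx": 0,"wy": 0,"wz": 0,"fingers": 5},
    {"x": 0,"y": 0,"z": -5,"wx": 0,"wy": 0,"wz": 0,"fingers": 5},
    {"x": 0,"y": 0,"z": -8,"wx": 0,"wy": 0,"wz": 0,"fingers": 5},
    {"x": 0,"y": 0,"z": -8,"wx": 0,"wy": 0,"wz": 0,"fingers": 5},
  ],
)

```text
time: 24.77
ee_pos: [0.5948, 0.1299, 0.1589]
tool_rot: [[-0.995, -0.101, 0.011], [-0.101, 0.995, 0.004], [-0.011, 0.003, -1.0]]
ft_force: [0.3, -0.1, 0.8]
gripper_width: 0.0502
grasp_force: 0.0
```

Request:
send_rows(
  series=[
    {"x": 3.5,"y": -3,"z": 0,"wx": 0,"wy": 0,"wz": 0,"fingers": 5},
    {"x": 6,"y": -6,"z": 0,"wx": 0,"wy": 0,"wz": 0,"fingers": 5},
    {"x": 8,"y": -9,"z": 0,"wx": 0,"wy": 0,"wz": 0,"fingers": 5},
    {"x": 10,"y": -12,"z": 0,"wx": 0,"wy": 0,"wz": 0,"fingers": 5},
    {"x": 12,"y": -15,"z": 0,"wx": 0,"wy": 0,"wz": 0,"fingers": 5},
    {"x": 13,"y": -18,"z": 0,"wx": 0,"wy": 0,"wz": 0,"fingers": 5},
    {"x": 14,"y": -21,"z": 0,"wx": 0,"wy": 0,"wz": 0,"fingers": 5},
    {"x": 15,"y": -24,"z": 0,"wx": 0,"wy": 0,"wz": 0,"fingers": 5},
    {"x": 15,"y": -28,"z": 0,"wx": 0,"wy": 0,"wz": 0,"fingers": 5},
    {"x": 15,"y": -31,"z": 0,"wx": 0,"wy": 0,"wz": 0,"fingers": 5},
    {"x": 15,"y": -34,"z": 0,"wx": 0,"wy": 0,"wz": 0,"fingers": 5},
    {"x": 15,"y": -36,"z": 0,"wx": 0,"wy": 0,"wz": 0,"fingers": 5},
  ],
)

```text
time: 25.77
ee_pos: [0.4776, -0.249, 0.1524]
tool_rot: [[-0.995, -0.097, -0.001], [-0.097, 0.995, -0.001], [0.001, -0.001, -1.0]]
ft_force: [-0.2, 0.3, -0.1]
gripper_width: 0.0501
grasp_force: 0.0
```

Run:
```python
from h import *
from m import L
for i in range(8): snapshot("top")
t=np.ascontiguousarray(snapshot("top")[:,:,::-1]);s=np.ascontiguousarray(snapshot("side")[:,:,::-1])
Y=(0,255,255)
O=[(sq(*L(.06,.06),.098,.014,6),Y)]
a=ov("top",t,(255,345),(170,260),4.4,O)
b=cv2.resize(s[100:280,180:380],(400,360))
x=np.zeros((400,800,3),np.uint8);x[:396,:396]=a;x[:360,400:]=b
cv2.imwrite("pics/n.png",x)
print(readout.sense()["ee_pos"],readout.sense()["time"])
```

```text
[ 0.47838983 -0.24359828  0.1528579 ] 26.2667
```

View pics/n.png

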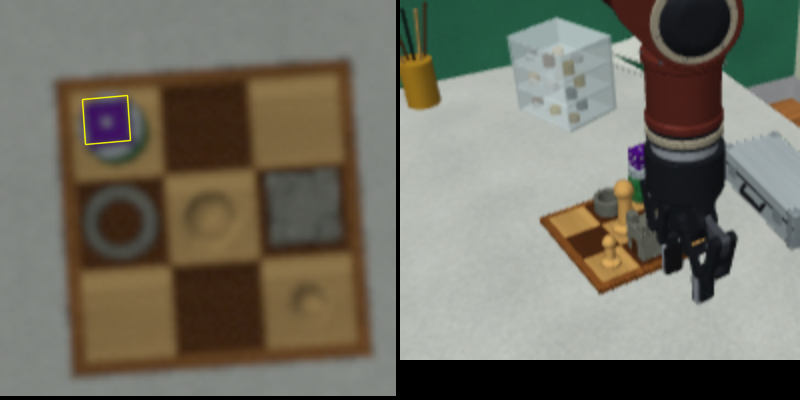

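Both pawns and the jar stand on their squares (die at top px ≈ (279,197), within 1 mm of the cap centre), and the arm is clear. Handing in.

```bash
python3 -c "
from bench import r
print(r.sign_off())"
```

```text
the job is handed in; nothing more can be done
None
```

I placed the tall pawn, the small pawn, the jar and then the die, in that order, and handed the job in at about 26 s; the last pictures show the pawns and jar upright on their squares and the die within about 1 mm of the cap's centre, but no verdict came back.

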